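# Load spindle blanks into a ratchet V-block clamp and set the rejects aside

### The arm

A 7-joint arm with a two-finger parallel gripper is mounted at the origin on the work surface. World frame = base frame: x ahead of the robot, y to its left, z up, the work surface at z = 0. Lengths are in m, angles in rad, forces in N, time in s.
With the tool pointing down it reaches from about 0.4 to 0.75 m from the base axis. Payload 19.5 kg.
Tool frame: the origin (TCP) lies on the centre line of the jaws, within the pads' length; the fingertips stand 25 mm ahead of it and the grasp point (between the pads) lies 6 mm ahead of it; z points along the fingers, y is the direction in which the jaws open and shut (so a half turn about z gives the same grasp; the last joint's range is limited). The gripper opens to 85 mm and grips with 20 to 120 N. Pads are 22 mm wide; open, the fingers measure 114 mm over their backs; the gripper's body (76 mm by 85 mm) begins 54 mm behind the grasp point. The pads swing forward as they close: fully open they stand 13 mm farther back than shut.
Start: joints at [-1.3, 0.707, -0.028, 1.485, 0.022, 0.951, -0.075], TCP at [0.177, 0.547, 0.222] pointing down, gripper open.
Joint ranges: [-2.71, 2.71], [-0.32, 2.16], [-1.57, 1.52], [0, 2.45], [-1.46, 4.6], [0, 2.02], [-2.83, 2.83]. Speed limits (rad/s): [1.89, 1.89, 2.57, 2.57, 3.01, 3.01, 3.01].

### API

Orientations are given as a 3x3 rotation matrix whose columns are the frame's x, y, z axes.
In Python, from cell import r gives the robot as it stands.
- The arm moves only by the shell command python3 -m handwheel 'ROWS' [OPENING]. ROWS is a JSON object of lists of equal length, an entry for each row: "dp": the shift along the tool's x, y, z in units of 40 mm (1.0 is 40 mm), a list of three; "rot": the turn, a rotation vector about the tool's x, y, z in units of 6 degrees (1.0 is 6 degrees), a list of three. In form: {"dp": [[tx, ty, tz], ...], "rot": [[rx, ry, rz], ...]}. A call has 1 to 8 rows; each row shifts and turns the commanded pose from where the row before left it, along the tool's axes as they then stand; what a row does not reach is not made up. A row lasts 1/12 s, in which the tool goes at most 41.7 mm and 7.16 degrees, less where a joint would pass 70% of its speed; a pose out of reach is approached as far as the arm can. A call is refused whole if a number of a shift passes 1 or a number of a turn 1, either way. A call with a gripper value outside its range is refused whole. OPENING is the gripper command: -1 is shut, 1 is fully open, values between are in proportion, set as the call begins (- or left out, the last holds). The fingers move at their own pace and stop on an object; the grip force is fixed at half the most. Time passes only in rows, so rows that do not move let the fingers close. It gives the time, the measured TCP pose, the force and the opening at its end, in the units of the state.
- r.state(): the state, without advancing time (a new reading comes with each control period).
- r.camera(name): name is "side" or "top"; returns the picture (480x640x3 uint8, blue, green, red); there is no depth.
- r.camera_params(name): a dict with "camera_matrix" (3x3 intrinsics, pixels), "origin" and "rotation" of the camera in the world. Camera axes: x right, y up, looking along -z (the intrinsics and any distortion apply to the point x, -y, -z); pixel columns grow to the right and rows downward; lengths in m; the calibration is good to about 2 mm. A picture is of the moment at which its call begins. camera_params takes no time and is no camera call.
- r.close_job(): hands the job in, once; it reports no verdict.
The state is a dict: "t": time; "joint_pos": joint angles; "qvel": joint speeds; "tau": joint torques, N m; "tool_pos": TCP position; "tcp_rot": TCP orientation; "wrist_force": force on the tool from outside, world axes, zero at the start; "torque": the same for the moment, N m; "grip_width": finger opening in m.
Only numpy, scipy, OpenCV 4.12 (cv2) and the standard library are available. Lean on these libraries where they do the work, as an engineer would, in place of code of your own. Each camera call takes 0.05 s, during which the arm holds its last target.

### The job

The ratchet clamp on the desk was left shut and empty: lift its pawl clear of the teeth, then pull the toothed bar well out so that the jaw opens. Lay every straight spindle blank from the felt mat in a pair of V-blocks of its own, put the rejects (the ones turned down to thin ends) in the cardboard box, then push the bar in until the jaw holds the blanks snug against the fence and fold the pawl back down into the teeth. Leave the other things on the desk where they are.

Things in the scene. Friction and masses are not known exactly. Their poses are not given: they have to be found in the camera images.
- v0 (a point): Clamp: dark wooden T-shaped base with three pairs of aluminium V-blocks side by side. This point: the centre of a 28 mm blank seated in the first pair, 42 mm above the desk. Its axes are the clamp's: y along the grooves, +y to the fence, -y to the bar's knob; x across them. v0, v1, v2 lie at clamp x = -65, 0, +65 mm.
- v1 (a point): The same point for the middle pair of V-blocks. Each pair is two 90-degree V plates 12 mm thick, standing 28 mm either side of this point along clamp y (44 mm free between them for the fingers), tops 40 mm above the desk; the base below is 12 mm thick.
- v2 (a point): The same point for the third pair of V-blocks. The fence is a fixed upright board across all three, its face at clamp y = +48 mm from these points, top 58 mm above the desk. An 80 mm blank laid down centred here is 8 mm short of the fence; the jaw pushes it along the groove to the fence as the bar goes in.
- bar (a joint): How far the steel toothed bar with its jaw is pulled out along clamp -y, m: about 0 as found (jaw 44 mm from the fence, over the V-blocks), 0.07 fully out (114 mm); 80 mm blanks are snug at about 0.036. About 3 N of friction; stays where left. Teeth every 12 mm on top: with the pawl down it cannot be pulled out.
- knob (a point): Centre of the upright black knob on the outer end of the toothed bar: diameter 22 mm, from 26 mm below (top of the 18 mm wide bar) to 18 mm above this point, which is 82 mm above the desk and moves with the bar; 192 mm from v1 along clamp -y with the bar in.
- jaw (a point): Middle of the face of the wooden jaw (180 mm wide in clamp x, 22 mm high, 10 mm thick) at the inner end of the bar; the face looks to the fence (+y).
- pawl (a joint): Angle of the pawl, rad: 0 folded down into the teeth, up to 1.2; clear of the teeth from about 0.25. Stiff friction hinge (0.045 N m): stays at any angle where it is left, does not fall by itself. It folds fully down only over a gap between teeth, as is the case with the jaw within 3 mm of snug on the blanks.
- pin (a point): Middle of the pawl's side pin, with which the pawl is lifted: a black round bar, diameter 10 mm, parallel to clamp x, reaching 39 mm to +x (where it meets the pawl) and 19 mm to -x of here. 73 mm above the desk with the pawl down. Moves with the pawl.
- pawl_hinge (a point): Point on the pawl's hinge axis, above the middle of the bar, 70 mm above the desk; the axis runs along clamp x. With the pawl down the pin lies 45 mm to -x, 30 mm to +y and 3 mm above this point; lifting turns the pin up and over the hinge towards the knob. Axes are the clamp's.
- box: Open cardboard box for rejects, loose, 120 (x) by 130 (y) by 42 mm high, walls 4 mm; origin at the centre of its underside.
- cup: Green ceramic mug, 85 mm high; bystander. Origin under its centre.
- paperweight: Clear acrylic dome paperweight, 68 mm wide; bystander.
- tape: Roll of paper tape lying flat, 70 mm wide; bystander.
- blank1_mid (a point): Centre of a spindle blank: a plain straight beech cylinder, diameter 28 mm, length 80 mm along its own x, lying on its side on the felt mat (3 mm thick); about 36 g. Two or three are present.
- blank2_mid (a point): Centre of a spindle blank: a plain straight beech cylinder, diameter 28 mm, length 80 mm along its own x, lying on its side on the felt mat (3 mm thick); about 36 g. Two or three are present.
- blank3_mid (a point): Centre of a spindle blank: a plain straight beech cylinder, diameter 28 mm, length 80 mm along its own x, lying on its side on the felt mat (3 mm thick); about 36 g. Two or three are present.
- reject1_mid (a point): Centre of a reject: the same beech piece, 80 mm long along its own x, but only its middle 44 mm is 28 mm thick, the two ends are turned down to 13 mm; lies among the blanks. One or two are present.
- reject2_mid (a point): Centre of a reject: the same beech piece, 80 mm long along its own x, but only its middle 44 mm is 28 mm thick, the two ends are turned down to 13 mm; lies among the blanks. One or two are present.
Mind the look-alikes: they are no part of the job. Of the things like the box, leave any that is black; of the rest the larger one is meant.

How it is judged:
By the outcome, as a careful person would: the job done as asked, in the order asked, and still so for the second after the job is handed in, with the robot touching nothing.
Of blank1, blank2, blank3 only 2 to 3 are there at a start; the rules pass over those that are not, and their reading is None.
Of reject1, reject2 only 1 to 2 are there at a start; the rules pass over those that are not, and their reading is None.
At some moment in a run one of box may be knocked a few centimetres aside while the robot is not near it.
It also fails if it takes over 210 s, if anything falls off the work surface, if the arm or the gripper's body presses on something with over 40 N, if the wrist force passes 120 N, or if a joint passes its speed limit or range.

## Working session

There is one attempt and no reset: what is moved stays moved. The work goes in short steps, Python scripts to look and compute and a shell command to move; the robot and the scene stay as the last step left them, time stands still between calls to the robot, and variables do not carry over. Pictures are saved under pics/ and viewed, and the job is handed in when it is done.

```bash
ls -la; mkdir -p pics; python3 - <<'E'
from cell import r
import cv2,numpy as np
s=r.state()
print({k:np.round(v,3).tolist() for k,v in s.items()})
for n in("side","top"):
    cv2.imwrite(f"pics/{n}0.png",r.camera(n)); p=r.camera_params(n); print(n,{k:np.round(v,4).tolist() if not isinstance(v,str) else v for k,v in p.items()})
E
```

```text
total 12
drwxr-xr-x  3 agent agent 4096 Dec  7 06:14 .
drwxr-xr-x 23 root  root  4096 Dec  7 06:14 ..
drwxr-xr-x  2 agent agent 4096 Dec  7 06:14 pics
{'t': 0.0, 'joint_pos': [-1.3, 0.707, -0.028, 1.485, 0.022, 0.951, -0.075], 'qvel': [-0.002, -0.001, -0.0, 0.0, -0.001, -0.001, 0.002], 'tau': [-0.0, -88.322, 1.235, -23.618, 0.017, 0.006, 0.0], 'tool_pos': [0.177, 0.547, 0.221], 'tcp_rot': [[-0.951, 0.308, -0.0], [0.308, 0.951, -0.001], [-0.0, -0.001, -1.0]], 'wrist_force': [-0.702, 0.24, -0.215], 'torque': [-0.019, -0.013, -0.022], 'grip_width': 0.086}
side {'camera_matrix': [[486.9551, 0.0, 320.8402], [0.0, 486.9551, 241.4585], [0.0, 0.0, 1.0]], 'origin': [-0.0749, -0.5669, 0.8546], 'rotation': [[0.6617, 0.5088, -0.5507], [-0.7498, 0.451, -0.4842], [0.002, 0.7333, 0.6799]]}
top {'camera_matrix': [[478.832, 0.0, 321.7683], [0.0, 478.832, 247.8839], [0.0, 0.0, 1.0]], 'origin': [0.4738, -0.0259, 1.1036], 'rotation': [[-0.0156, 0.9995, -0.0286], [-0.9999, -0.0156, 0.0021], [0.0017, 0.0287, 0.9996]]}
```

View pics/side0.png

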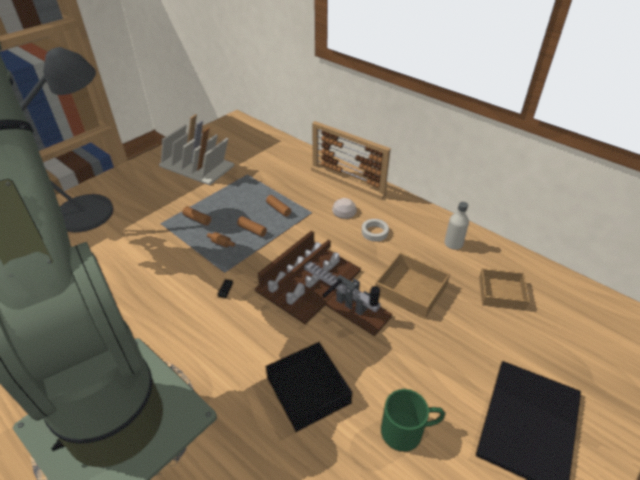

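View pics/top0.png

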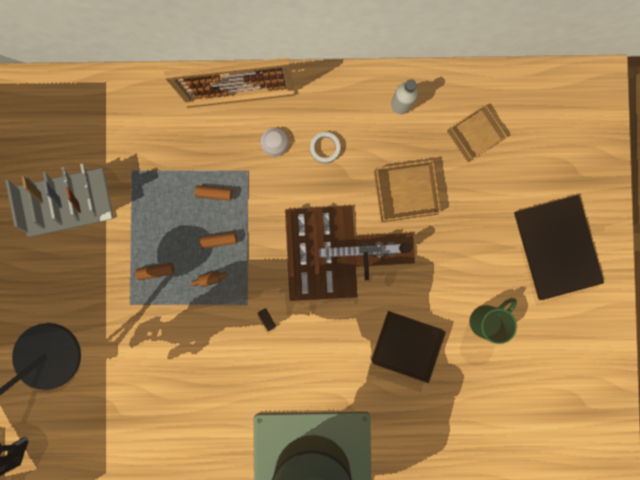

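The top view shows the clamp around (340,250), the knob at (405,247) and the pin at (366,265). The box candidates are a light large one (408,190), a light small one (478,132) and a black one (408,346). The mat pieces are at (213,192), (218,240), (155,271) and (210,279), the last probably a reject. I'll check these in close crops.

```bash
python3 - <<'E'
import cv2,numpy as np
t=cv2.imread("pics/top0.png");s=cv2.imread("pics/side0.png")
a=cv2.resize(t[165:310,125:255],None,fx=4,fy=4,interpolation=cv2.INTER_CUBIC)
cv2.imwrite("pics/matz.png",a)
cv2.imwrite("pics/clz.png",cv2.resize(t[150:310,280:450],None,fx=3.7,fy=3.7,interpolation=cv2.INTER_CUBIC)[:600])
cv2.imwrite("pics/clsz.png",cv2.resize(s[215:340,245:455],None,fx=3.7,fy=3.7,interpolation=cv2.INTER_CUBIC))
E
```

```text
(no output)
```

View pics/matz.png

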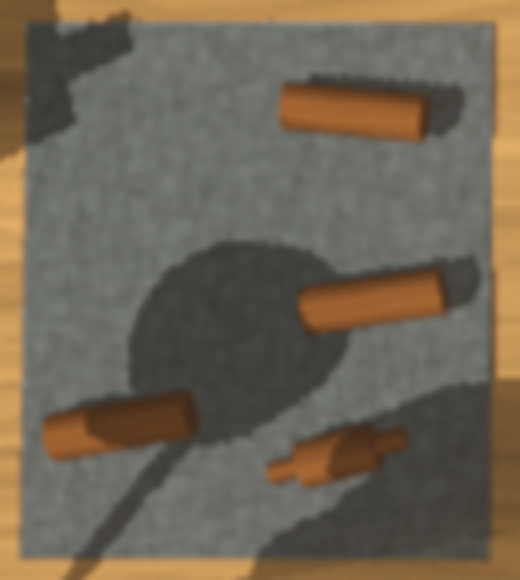

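View pics/clz.png

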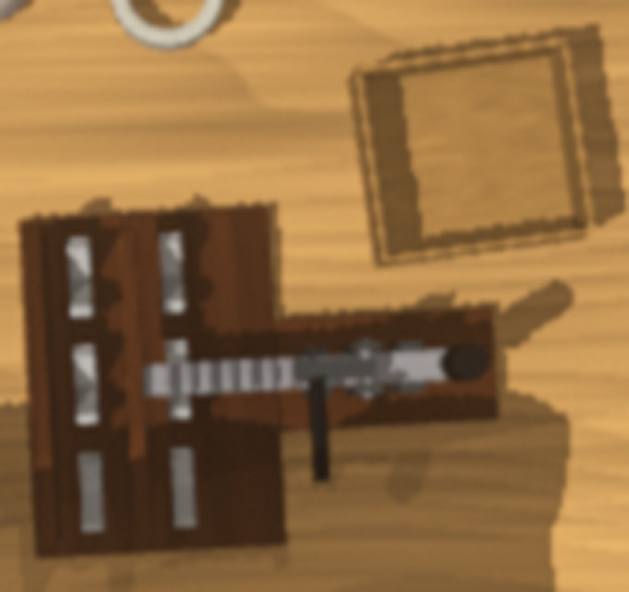

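View pics/clsz.png

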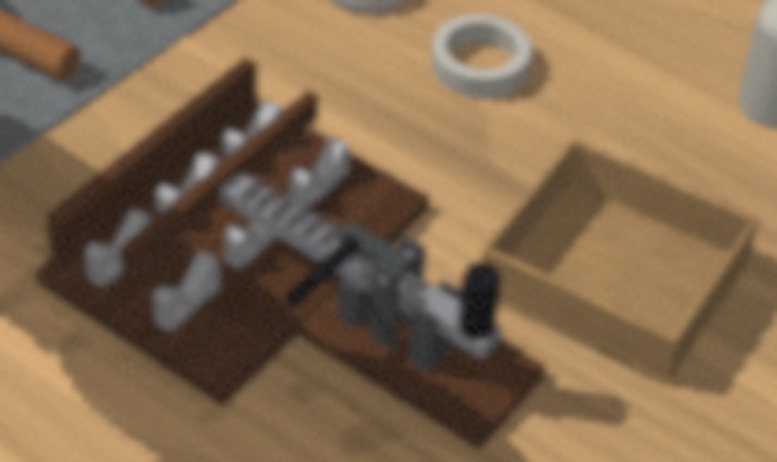

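Three straight blanks and one reject with thin ends are on the mat. The meant box is the light, larger one at (408,190). Next I'll measure everything.

```bash
cat > h.py <<'E'
from cell import r
import cv2,numpy as np
from scipy.spatial.transform import Rotation as R
def ray(n,u,v):
    p=r.camera_params(n);K=np.array(p["camera_matrix"]);Q=np.array(p["rotation"])
    d=np.array([(u-K[0,2])/K[0,0],-(v-K[1,2])/K[1,1],-1.]);return np.array(p["origin"]),Q@d
def onz(n,u,v,z):
    o,d=ray(n,u,v);return o+d*(z-o[2])/d[2]
def tri(a,b):
    o1,d1=ray("side",*a);o2,d2=ray("top",*b)
    s=np.linalg.lstsq(np.stack([d1,-d2],1),o2-o1,rcond=None)[0]
    p,q=o1+s[0]*d1,o2+s[1]*d2;return (p+q)/2,np.linalg.norm(p-q)
def proj(n,P):
    p=r.camera_params(n);K=np.array(p["camera_matrix"]);c=np.array(p["rotation"]).T@(np.array(P)-np.array(p["origin"]))
    return np.array([K[0,0]*c[0]/-c[2]+K[0,2],K[1,1]*-c[1]/-c[2]+K[1,2]])
def st():
    s=r.state();T=np.array(s["tcp_rot"])
    print("t%.2f"%s["t"],np.round(s["tool_pos"],4),"yawx %.1f"%np.degrees(np.arctan2(T[1,0],T[0,0])),"z",np.round(T[:,2],3),"F",np.round(s["wrist_force"],1),"w%.4f"%s["grip_width"],"j",np.round(s["joint_pos"],2))
    return s
def plan(pos,yaw):
    "tool straight down, x axis at yaw deg: turn first, then shift"
    s=st();T=np.array(s["tcp_rot"]);y=np.radians(yaw)
    x=np.array([np.cos(y),np.sin(y),0]);z=np.array([0,0,-1.]);G=np.stack([x,np.cross(z,x),z],1)
    print("rot units",np.round(R.from_matrix(T.T@G).as_rotvec(degrees=True)/6,2),"then dp units",np.round(G.T@(np.array(pos)-s["tool_pos"])/.04,2))
E
python3 - <<'E'
from h import *
pl=[(81,277,65,28),(86,384,0,28),(91,491,-65,28),(173,272,65,-28),(178,380,0,-28),(184,487,-65,-28)]
W=np.array([onz("top",280+u/3.7,150+v/3.7,.04)[:2] for u,v,_,_ in pl]);C=np.array([[a,b] for *_,a,b in pl])/1e3
print(W.round(4))
A=W-W.mean(0);H=C.T@A;th=np.arctan2(H[0,1]-H[1,0],H[0,0]+H[1,1]);M=np.array([[np.cos(th),-np.sin(th)],[np.sin(th),np.cos(th)]])
print("th",np.degrees(th),"v1",W.mean(0),"res mm",((A-C@M.T)*1e3).round(1))
np.savez("clamp.npz",M=M,o=W.mean(0),th=th)
print("knob top",onz("top",280+466/3.7,150+360/3.7,.1), "exp",W.mean(0)+M@[0,-.192])
t=cv2.imread("pics/top0.png");hsv=cv2.cvtColor(t,cv2.COLOR_BGR2HSV)
m=((hsv[...,0]<16)&(hsv[...,1]>140)&(hsv[...,2]>60)).astype(np.uint8)*255
m[:170]=0;m[305:]=0;m[:,:130]=0;m[:,250:]=0
cs=cv2.findContours(m,cv2.RETR_EXTERNAL,cv2.CHAIN_APPROX_NONE)[0]
for c in cs:
    if cv2.contourArea(c)<60: continue
    b=cv2.minAreaRect(c);bp=cv2.boxPoints(b)
    P=np.array([onz("top",*q,.02)[:2] for q in bp]);e=[np.linalg.norm(P[1]-P[0]),np.linalg.norm(P[2]-P[1])]
    d=P[1]-P[0] if e[0]>e[1] else P[2]-P[1]
    print("piece px",np.round(b[0],1),"ctr",np.round(onz("top",*b[0],.022),4),"size",np.round(e,3),"axis deg",round(np.degrees(np.arctan2(d[1],d[0]))%180,1))
P=np.array([onz("top",280+u/3.7,150+v/3.7,.042)[:2] for u,v in[(350,75),(570,35),(585,235),(382,265)]])
print("box",P.round(3).tolist(),P.mean(0))
E
```

```text
[[ 0.5562  0.0153]
 [ 0.4918  0.0132]
 [ 0.4277  0.0111]
 [ 0.5584 -0.0401]
 [ 0.4934 -0.0421]
 [ 0.4292 -0.0446]]
th 1.89819295826346 v1 [ 0.49279168 -0.01453802] res mm [[-0.6 -0.3]
 [-0.  -0.3]
 [ 0.8 -0.2]
 [-0.3  0.3]
 [-0.3  0.5]
 [ 0.4  0. ]]
knob top [ 0.50107693 -0.20458895  0.1       ] exp [ 0.49915142 -0.20643267]
piece px [208.7 278.5] ctr [0.4397 0.2279 0.022 ] size [0.078 0.024] axis deg 105.1
piece px [154.3 271.1] ctr [0.4583 0.3502 0.022 ] size [0.085 0.024] axis deg 99.2
piece px [217.7 239.9] ctr [0.5266 0.2068 0.022 ] size [0.082 0.025] axis deg 97.9
piece px [213.  192.5] ctr [0.6342 0.2163 0.022 ] size [0.025 0.082] axis deg 83.9
box [[0.675, -0.149], [0.698, -0.282], [0.577, -0.288], [0.561, -0.166]] [ 0.62757272 -0.22097342]
```

```bash
python3 - <<'E'
from h import *
c=np.load("clamp.npz");M,o=c["M"],c["o"]
f=lambda u,v,z:M.T@(onz("top",280+u/3.7,150+v/3.7,z)[:2]-o)*1e3
print("pin end(x-64), root clamp mm",f(320,481,.073),f(318,375,.073))
e,d=tri((245+295/3.7,215+296/3.7),(280+320/3.7,150+478/3.7));print("tri end",e,d)
for cy in(-.109,):
  P=o+M@[-.045,cy];print("pin",P,proj("side",[*P,.073]),proj("top",[*P,.073]))
  plan([*P,.2],181.9); 
  print("target z .079")
E
```

```text
pin end(x-64), root clamp mm [ -63.5328531  -106.52877159] [  -1.96683975 -108.53285363]
tri end [ 0.43646773 -0.12504487  0.07396435] 0.005456613015496704
pin [ 0.45142685 -0.12496878] [328.0427579  291.34216314] [367.19088971 271.32333133]
t0.10 [0.1768 0.5469 0.2212] yawx 162.1 z [-0.    -0.001 -1.   ] F [ 0.7 -0.7 -0.1] w0.0856 j [-1.3   0.71 -0.03  1.48  0.02  0.95 -0.08]
rot units [-0.01 -0.   -3.3 ] then dp units [ -6.3  -17.01   0.53]
target z .079
```

```bash
python3 -m handwheel '{"dp":[[0,0,0],[0,0,0],[0,0,0],[0,0,0],[-0.8,-0.4,0],[-0.8,-0.6,0],[-0.8,-0.6,0],[-0.8,-0.6,0]],"rot":[[0,0,-0.83],[0,0,-0.83],[0,0,-0.83],[0,0,-0.83],[0,0,0],[0,0,0],[0,0,0],[0,0,0]]}' 1
python3 -m handwheel '{"dp":[[-0.8,-0.8,0],[-0.8,-0.8,0],[-0.8,-0.8,0],[-0.5,-0.8,0],[0,-0.8,0],[0,-0.8,0],[0,-0.8,0],[0,-0.8,0]],"rot":[[0,0,0],[0,0,0],[0,0,0],[0,0,0],[0,0,0],[0,0,0],[0,0,0],[0,0,0]]}'
python3 -m handwheel '{"dp":[[0,-0.8,0],[0,-0.8,0],[0,-0.8,0],[0,-0.8,0],[0,-0.8,0],[0,-0.8,0],[0,-0.8,0],[0,-0.8,0]],"rot":[[0,0,0],[0,0,0],[0,0,0],[0,0,0],[0,0,0],[0,0,0],[0,0,0],[0,0,0]]}'
python3 -c "
from h import *
plan([.4514,-.1235,.14],181.9)"
```

```text
t: 0.77
tool_pos: [0.3091, 0.4623, 0.2213]
tcp_rot: [[-0.999, -0.035, -0.0], [-0.035, 0.999, -0.001], [0.0, -0.001, -1.0]]
wrist_force: [1.7, 0.6, 0.7]
grip_width: 0.0852
t: 1.43
tool_pos: [0.4246, 0.2175, 0.2214]
tcp_rot: [[-0.999, -0.035, -0.0], [-0.035, 0.999, -0.0], [0.0, -0.0, -1.0]]
wrist_force: [0.7, 0.4, 0.1]
grip_width: 0.0851
t: 2.1
tool_pos: [0.4335, -0.0383, 0.2215]
tcp_rot: [[-0.999, -0.035, -0.0], [-0.035, 0.999, -0.0], [0.0, -0.0, -1.0]]
wrist_force: [0.0, -0.4, 0.6]
grip_width: 0.0853
t2.10 [ 0.4335 -0.0383  0.2215] yawx -178.0 z [-0. -0. -1.] F [ 0.  -0.4  0.6] w0.0853 j [ 0.17  0.52 -0.25  1.96  0.19  0.69  1.41]
rot units [-0.   -0.    0.02] then dp units [-0.38 -2.14  2.04]
```

```bash
python3 -m handwheel '{"dp":[[-0.1,-0.7,0],[-0.1,-0.7,0],[-0.1,-0.7,0],[-0.1,-0.04,0.4],[0,0,0.8],[0,0,0.8],[0,0,0],[0,0,0]],"rot":[[0,0,0],[0,0,0],[0,0,0],[0,0,0],[0,0,0],[0,0,0],[0,0,0],[0,0,0]]}' 0
python3 - <<'E'
from h import *
plan([.4514,-.1235,.08],181.9)
for n in("side","top"):cv2.imwrite(f"pics/{n}1.png",cv2.resize(r.camera(n)[180:340,240:480],None,fx=3.3,fy=3.3,interpolation=cv2.INTER_CUBIC))
E
```

```text
t: 2.77
tool_pos: [0.4523, -0.1214, 0.1414]
tcp_rot: [[-0.999, -0.035, -0.003], [-0.035, 0.999, 0.0], [0.003, 0.001, -1.0]]
wrist_force: [0.0, 0.1, 1.1]
grip_width: 0.0428
t2.77 [ 0.4523 -0.1214  0.1414] yawx -178.0 z [-0.003  0.    -1.   ] F [0.  0.1 1.1] w0.0428 j [ 0.31  0.69 -0.21  1.96  0.27  0.52  1.52]
rot units [ 0.   -0.02  0.02] then dp units [ 0.02 -0.05  1.54]
```

View pics/side1.png

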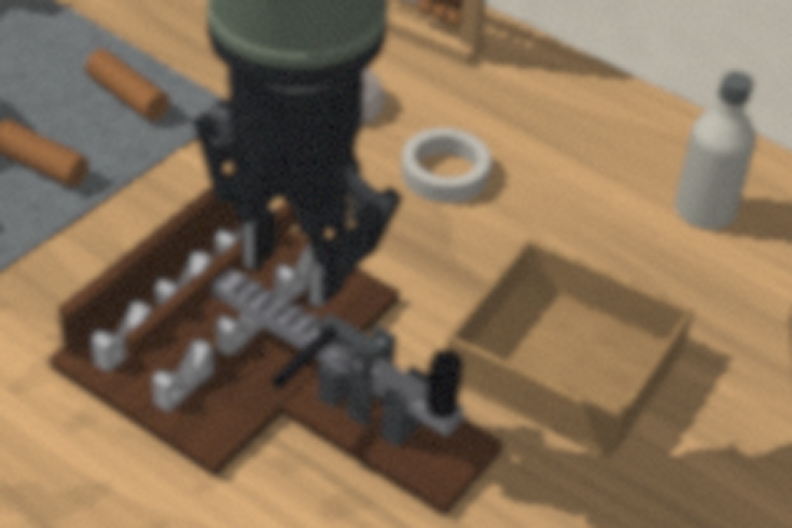

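View pics/top1.png

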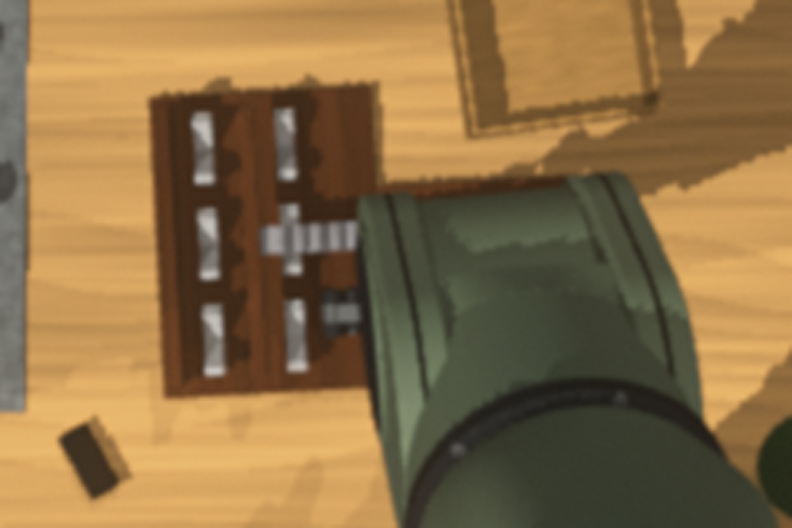

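The gripper stands over the pin (side (305,355) in the crop), with its jaws on either side of it. Next I'll go down and grip.

```bash
python3 -m handwheel '{"dp":[[0.02,-0.05,0.5],[0,0,0.5],[0,0,0.54],[0,0,0]],"rot":[[0,0,0],[0,0,0],[0,0,0],[0,0,0]]}'
python3 -m handwheel '{"dp":[[0,0,0],[0,0,0],[0,0,0],[0,0,0],[0,0,0],[0,0,0]],"rot":[[0,0,0],[0,0,0],[0,0,0],[0,0,0],[0,0,0],[0,0,0]]}' -1
```

```text
t: 3.2
tool_pos: [0.4518, -0.1236, 0.079]
tcp_rot: [[-0.999, -0.035, -0.001], [-0.035, 0.999, 0.0], [0.001, 0.0, -1.0]]
wrist_force: [-0.9, 0.5, -0.7]
grip_width: 0.0424
t: 3.7
tool_pos: [0.4522, -0.1238, 0.0805]
tcp_rot: [[-0.999, -0.035, 0.001], [-0.035, 0.999, -0.0], [-0.001, -0.0, -1.0]]
wrist_force: [-0.6, 0.1, -0.5]
grip_width: 0.0002
```

Missed: the fingers closed to 0. I'll look.

```bash
python3 - <<'E'
from h import *
for n in("side","top"):cv2.imwrite(f"pics/{n}2.png",cv2.resize(r.camera(n)[210:330,260:420],None,fx=5,fy=5,interpolation=cv2.INTER_CUBIC))
E
```

```text
(no output)
```

View pics/side2.png

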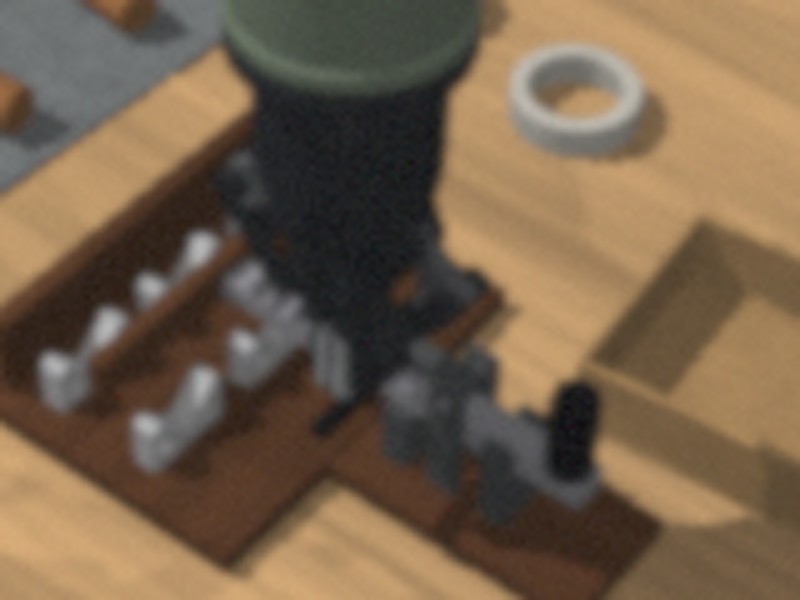

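```bash
python3 - <<'E'
from h import *
s=st();p=s["tool_pos"]
for dz in(0,-.006,-.025):
    print(dz,((proj("side",[p[0],p[1],p[2]+dz])-[260,210])*5).round(),)
c=np.load("clamp.npz");M,o=c["M"],c["o"]
for cx in(-.064,-.045,-.006):
    for z in (.073,):P=[*(o+M@[cx,-.1075]),z];print("pin",cx,((proj("side",P)-[260,210])*5).round(),((proj("top",P)-[260,210])*5).round())
im=cv2.imread("pics/side0.png")
cv2.imwrite("pics/side2b.png",cv2.resize(im[210:330,260:420],None,fx=5,fy=5,interpolation=cv2.INTER_CUBIC))
E
```

```text
t3.80 [ 0.4521 -0.1238  0.0802] yawx -178.0 z [ 0. -0. -1.] F [0.4 0.7 0.2] w-0.0001 j [ 0.28  0.81 -0.15  2.01  0.31  0.35  1.49]
0 [339. 393.]
-0.006 [339. 402.]
-0.025 [339. 432.]
pin -0.064 [309. 431.] [535. 351.]
pin -0.045 [337. 405.] [532. 307.]
pin -0.006 [394. 353.] [528. 216.]
```

View pics/side2b.png

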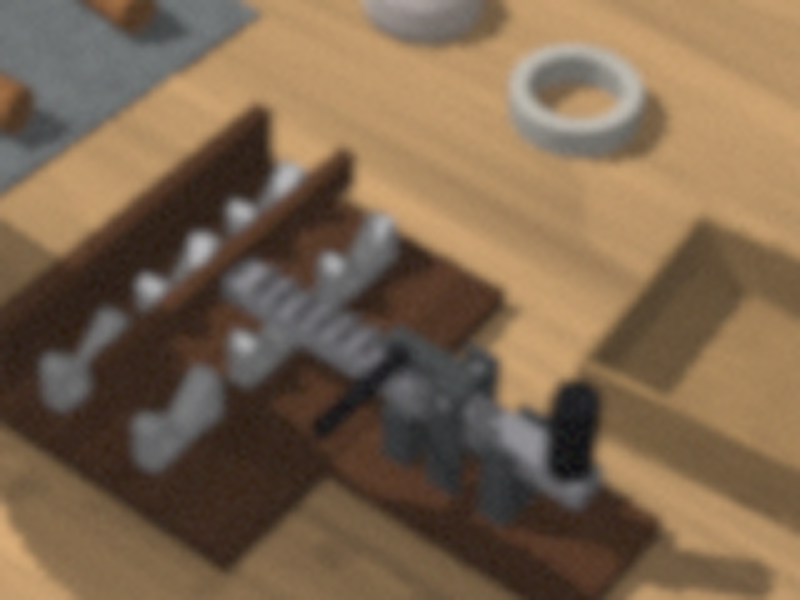

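View pics/top2.png

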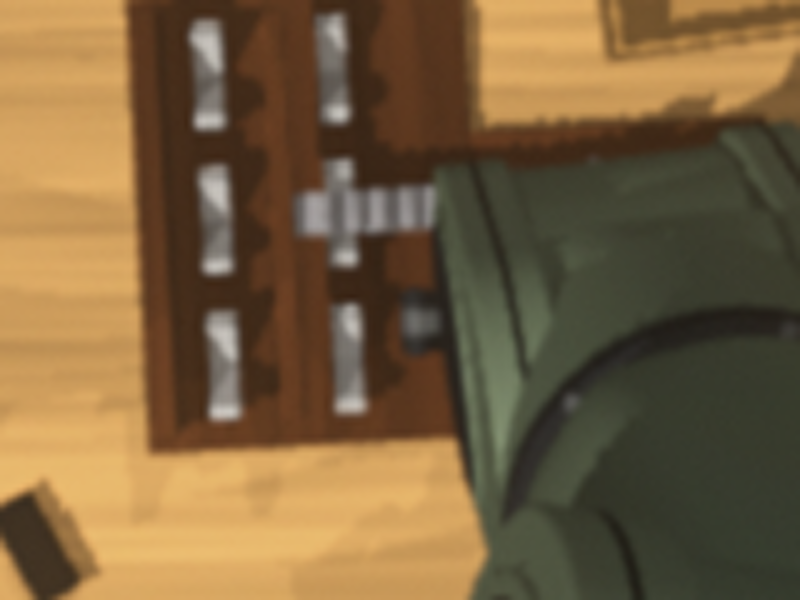

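```bash
python3 - <<'E'
from h import *
im=r.camera("side");a=im[265:310,310:365].astype(float)
a=np.clip(a*1.8+10,0,255).astype(np.uint8)
a=cv2.resize(a,None,fx=12,fy=12,interpolation=cv2.INTER_CUBIC)
cv2.imwrite("pics/side2z.png",a)
E
```

```text
(no output)
```

View pics/side2z.png

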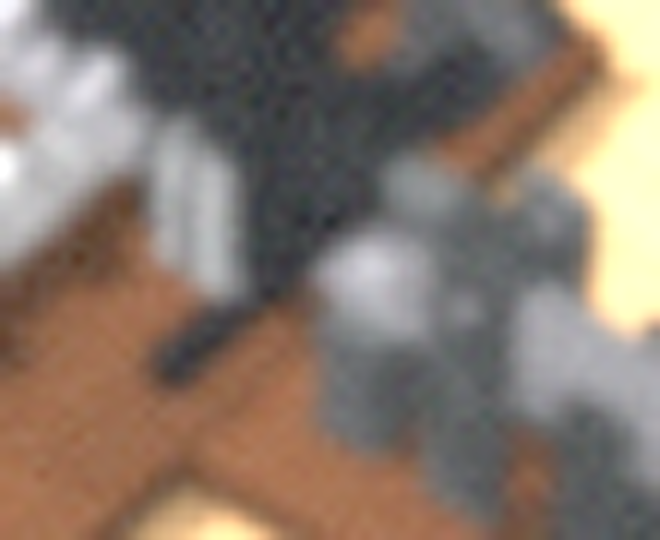

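```bash
python3 - <<'E'
from h import *
for dz in(0,-.006,-.019,-.025):
  for x in(-.011,.011):
   for y in(.0215,-.0215):
    print(dz,x,y,((proj("side",[.4523+x,-.1214+y,.1414+dz])-[240,180])*3.3).round())
E
python3 - <<'E'
import cv2
a=cv2.imread("pics/side1.png")[150:330,180:440];cv2.imwrite("pics/side1z.png",cv2.resize(cv2.convertScaleAbs(a,alpha=1.8,beta=10),None,fx=3,fy=3))
E
```

```text
0 -0.011 0.0215 [251. 283.]
0 -0.011 -0.0215 [303. 317.]
0 0.011 0.0215 [274. 264.]
0 0.011 -0.0215 [327. 297.]
-0.006 -0.011 0.0215 [251. 290.]
-0.006 -0.011 -0.0215 [303. 324.]
-0.006 0.011 0.0215 [274. 271.]
-0.006 0.011 -0.0215 [326. 304.]
-0.019 -0.011 0.0215 [251. 304.]
-0.019 -0.011 -0.0215 [303. 338.]
-0.019 0.011 0.0215 [274. 285.]
-0.019 0.011 -0.0215 [326. 318.]
-0.025 -0.011 0.0215 [251. 311.]
-0.025 -0.011 -0.0215 [303. 345.]
-0.025 0.011 0.0215 [274. 292.]
-0.025 0.011 -0.0215 [326. 325.]
```

View pics/side1z.png

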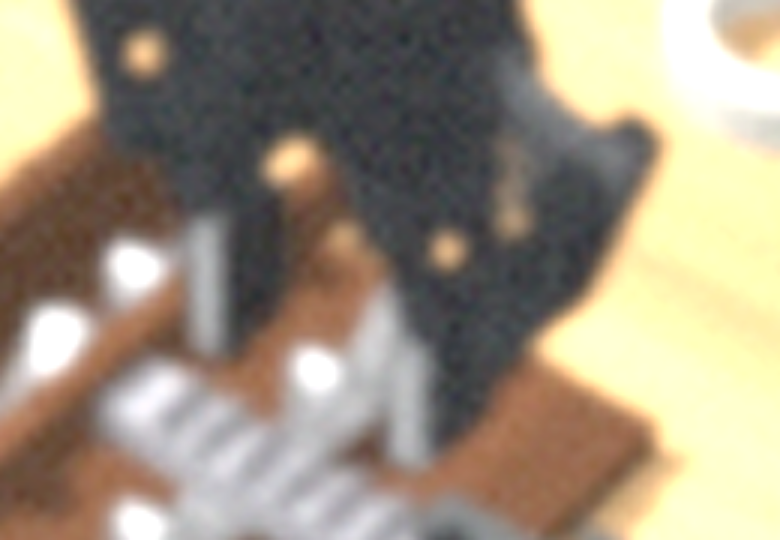

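```bash
python3 - <<'E'
from h import *
for z in(.13,.16,.19):print(onz("top",344.5,274.5,z))
# top2: shut, knuckle at crop5 (420,320)
for z in(.09,.12,.15):print(onz("top",260+84,210+64,z))
for d in (0,.025):
  p=[.4521,-.1238,.0802-d]
E
```

```text
[ 0.44694392 -0.07328303  0.13      ]
[ 0.44777268 -0.07182296  0.16      ]
[ 0.44860144 -0.07036289  0.19      ]
[ 0.44691137 -0.0741905   0.09      ]
[ 0.44770838 -0.07276119  0.12      ]
[ 0.4485054  -0.07133188  0.15      ]
```

The images put the fingertips about 30 mm higher than the numbers suggest. I'll reopen, go lower in steps while watching force, and look again.

```bash
python3 -m handwheel '{"dp":[[0,0,0],[0,0,0],[0,0,0],[0,0,0],[0,0,0],[0,0,0.25],[0,0,0.25],[0,0,0]],"rot":[[0,0,0],[0,0,0],[0,0,0],[0,0,0],[0,0,0],[0,0,0],[0,0,0],[0,0,0]]}' 0
python3 - <<'E'
from h import *
im=r.camera("side");a=im[245:310,290:385].astype(float)
a=np.clip(a*1.8+10,0,255).astype(np.uint8)
cv2.imwrite("pics/side3z.png",cv2.resize(a,None,fx=8,fy=8,interpolation=cv2.INTER_CUBIC))
E
```

```text
t: 4.52
tool_pos: [0.4516, -0.1236, 0.0589]
tcp_rot: [[-0.999, -0.035, -0.002], [-0.035, 0.999, 0.0], [0.002, 0.0, -1.0]]
wrist_force: [-0.6, 0.5, 0.0]
grip_width: 0.0426
```

View pics/side3z.png

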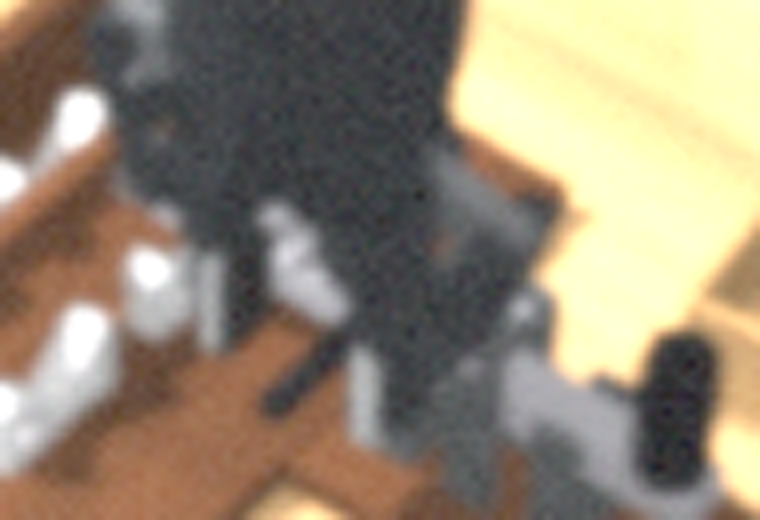

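```bash
python3 -m handwheel '{"dp":[[0,0,0.3],[0,0,0],[0,0,0]],"rot":[[0,0,0],[0,0,0],[0,0,0]]}'
python3 -m handwheel '{"dp":[[0,0,0],[0,0,0],[0,0,0],[0,0,0],[0,0,0],[0,0,0]],"rot":[[0,0,0],[0,0,0],[0,0,0],[0,0,0],[0,0,0],[0,0,0]]}' -1
python3 - <<'E'
from h import *
st()
im=r.camera("side");a=im[245:310,290:385].astype(float)
a=np.clip(a*1.8+10,0,255).astype(np.uint8)
cv2.imwrite("pics/side4z.png",cv2.resize(a,None,fx=8,fy=8,interpolation=cv2.INTER_CUBIC))
E
```

```text
t: 4.82
tool_pos: [0.4519, -0.1237, 0.0483]
tcp_rot: [[-0.999, -0.035, -0.001], [-0.035, 0.999, -0.0], [0.001, -0.0, -1.0]]
wrist_force: [0.7, 0.8, -0.1]
grip_width: 0.0425
t: 5.32
tool_pos: [0.4522, -0.1235, 0.0483]
tcp_rot: [[-0.999, -0.035, 0.0], [-0.035, 0.999, 0.0], [-0.0, 0.0, -1.0]]
wrist_force: [-1.5, 4.5, 5.9]
grip_width: 0.0076
t5.32 [ 0.4522 -0.1235  0.0483] yawx -178.0 z [ 0.  0. -1.] F [-1.5  4.5  5.9] w0.0076 j [ 0.26  0.87 -0.11  2.03  0.33  0.26  1.47]
```

View pics/side4z.png

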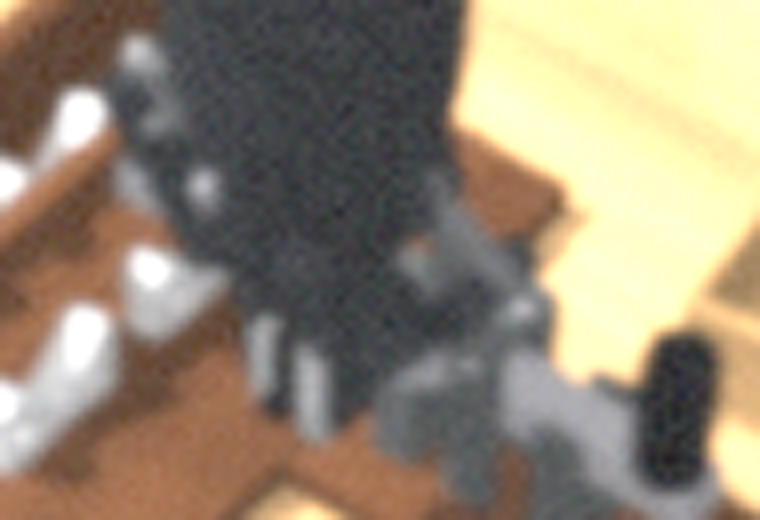

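Gripped (7.6 mm, and the force changed). Next I lift it along the arc by about 0.8 rad.

```bash
python3 -m handwheel '{"dp":[[0,-0.01,-0.075],[0,-0.02,-0.075],[0,-0.03,-0.07],[0,-0.03,-0.07],[0,-0.04,-0.06],[0,-0.045,-0.06],[0,-0.05,-0.05],[0,-0.06,-0.05]],"rot":[[0,0,0],[0,0,0],[0,0,0],[0,0,0],[0,0,0],[0,0,0],[0,0,0],[0,0,0]]}'
python3 -m handwheel '{"dp":[[0,0,0],[0,0,0],[0,0,0]],"rot":[[0,0,0],[0,0,0],[0,0,0]]}'
python3 - <<'E'
from h import *
im=r.camera("side");a=im[225:310,290:390].astype(float)
a=np.clip(a*1.8+10,0,255).astype(np.uint8)
cv2.imwrite("pics/side5z.png",cv2.resize(a,None,fx=7,fy=7,interpolation=cv2.INTER_CUBIC))
E
```

```text
t: 6.03
tool_pos: [0.452, -0.1327, 0.069]
tcp_rot: [[-0.999, -0.038, -0.001], [-0.038, 0.999, 0.003], [0.001, 0.003, -1.0]]
wrist_force: [-5.1, 26.8, 12.8]
grip_width: 0.0074
t: 6.28
tool_pos: [0.4521, -0.1328, 0.0691]
tcp_rot: [[-0.999, -0.037, -0.001], [-0.037, 0.999, 0.003], [0.001, 0.003, -1.0]]
wrist_force: [-5.7, 21.8, 15.7]
grip_width: 0.0078
```

View pics/side5z.png

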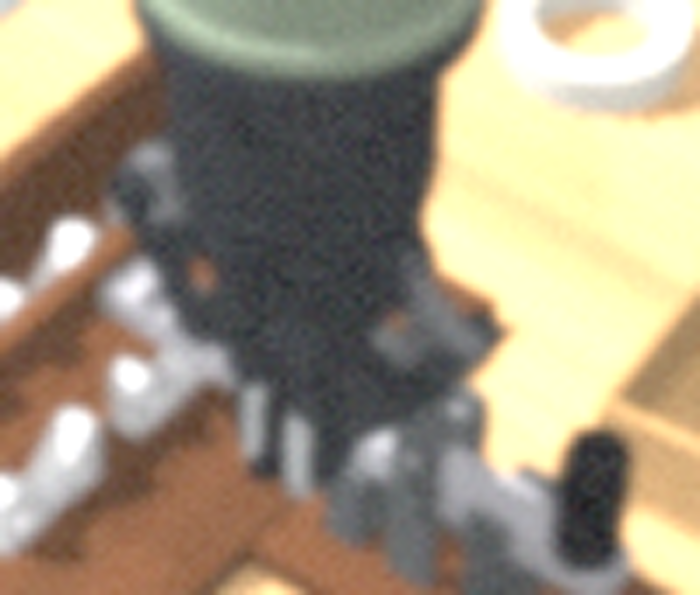

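```bash
python3 -m handwheel '{"dp":[[0,0.05,0],[0,0,0],[0,0,0]],"rot":[[0,0,0],[0,0,0],[0,0,0]]}'
python3 -m handwheel '{"dp":[[0,0,0],[0,0,0],[0,0,0],[0,0,0],[0,0,0],[0,0,0]],"rot":[[0,0,0],[0,0,0],[0,0,0],[0,0,0],[0,0,0],[0,0,0]]}' -0.2
python3 -m handwheel '{"dp":[[0,0,-0.7],[0,0,-0.8],[0,0,-0.8],[-0.4,0.4,-0.7],[-0.4,0.8,0],[0,0.8,0],[0,0.8,0]],"rot":[[0,0,0],[0,0,0],[0,0,0],[0,0,0],[0,0,0],[0,0,0],[0,0,0]]}'
python3 - <<'E'
from h import *
st()
for n,q in(("side",(225,320,270,420)),("top",(200,310,300,450))):
    a=r.camera(n)[q[0]:q[1],q[2]:q[3]].astype(float)
    cv2.imwrite(f"pics/{n}6z.png",cv2.resize(np.clip(a*1.6+10,0,255).astype(np.uint8),None,fx=5,fy=5,interpolation=cv2.INTER_CUBIC))
E
```

```text
t: 6.58
tool_pos: [0.4522, -0.1319, 0.0689]
tcp_rot: [[-0.999, -0.036, -0.0], [-0.036, 0.999, 0.001], [0.0, 0.001, -1.0]]
wrist_force: [-1.8, 12.7, 7.6]
grip_width: 0.0078
t: 7.08
tool_pos: [0.4523, -0.1333, 0.0684]
tcp_rot: [[-0.999, -0.035, -0.0], [-0.035, 0.999, -0.0], [0.0, -0.0, -1.0]]
wrist_force: [0.1, 0.3, -0.2]
grip_width: 0.0339
t: 7.67
tool_pos: [0.4807, -0.0189, 0.1887]
tcp_rot: [[-0.999, -0.034, 0.001], [-0.034, 0.999, 0.0], [-0.001, -0.0, -1.0]]
wrist_force: [0.1, 0.2, -0.2]
grip_width: 0.0343
t7.67 [ 0.4807 -0.0189  0.1887] yawx -178.0 z [ 0.001  0.    -1.   ] F [ 0.1  0.2 -0.2] w0.0343 j [ 0.11  0.62 -0.23  1.86  0.21  0.68  1.36]
```

View pics/side6z.png

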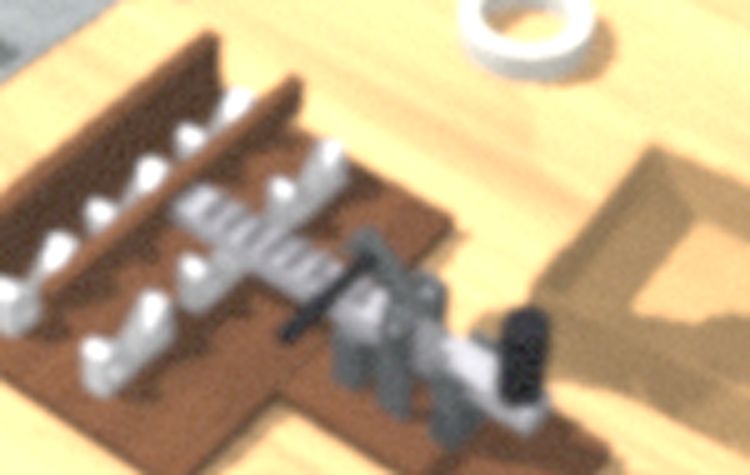

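View pics/top6z.png

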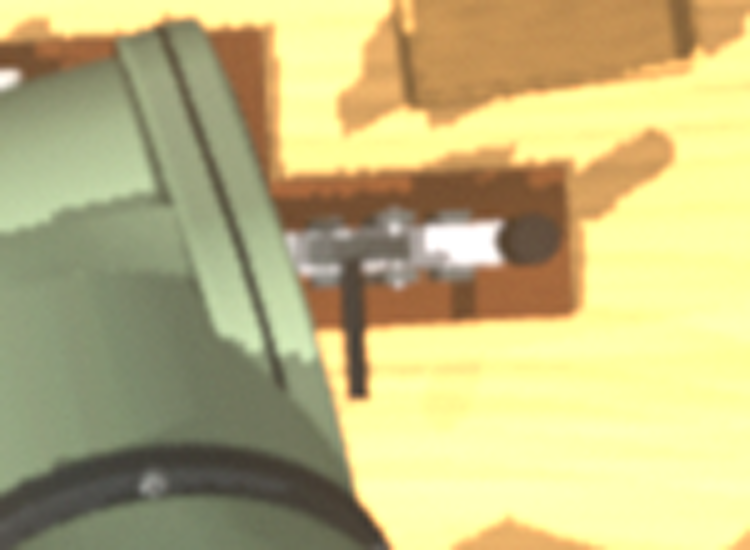

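```bash
python3 - <<'E'
from h import *
c=np.load("clamp.npz");M,o=c["M"],c["o"]
def loc(a,b):
    e,d=tri(a,b);return (M.T@(e[:2]-o)*1e3).round(1),(e[2]*1e3).round(1),round(d*1e3,1)
print(loc((245+298/3.7,215+295/3.7),(280+320/3.7,150+478/3.7)))
print(loc((270+290/5,225+331/5),(300+357/5,200+393/5)))
print(loc((270+527/5,225+315/5),(300+530/5,200+237/5)),"knob top")
hy=-.1375
for ang in(0,.25,.5,.8):
    y=hy+.03015*np.cos(.1+ang);z=.07+.03015*np.sin(.1+ang)
    P=[*(o+M@[-.064,y]),z];print(ang,proj("side",P).round(1),proj("top",P).round(1))
E
```

```text
(array([ -59.4, -109.2]), np.float64(74.7), np.float64(7.2))
(array([ -58.9, -117. ]), np.float64(91.2), np.float64(4.4))
(array([   3.3, -192.1]), np.float64(101.0), np.float64(4.9)) knob top
0 [321.8 296.2] [366.9 280.2]
0.25 [322.5 294.3] [368.1 280.3]
0.5 [323.7 293. ] [370.  280.3]
0.8 [326.1 292.3] [373.2 280.3]
```

```bash
python3 - <<'E'
from h import *
for z in(.04,.05,.06,.07): print(z,proj("side",[.4412,-.1235,z]).round(1),"obs 329.4,299.6 |",proj("side",[.4406,-.1449,z]).round(1),"obs 335.6 300")
c=np.load("clamp.npz");M,o=c["M"],c["o"]
k=o+M@[.001,-.191];print(k)
plan([*k,.14],91.9)
E
```

```text
0.04 [324.3 303.8] obs 329.4,299.6 | [331.6 309.1] obs 335.6 300
0.05 [324.3 300.8] obs 329.4,299.6 | [331.7 306.1] obs 335.6 300
0.06 [324.3 297.7] obs 329.4,299.6 | [331.8 303. ] obs 335.6 300
0.07 [324.3 294.7] obs 329.4,299.6 | [331.8 300. ] obs 335.6 300
[ 0.50011775 -0.20540009]
t7.77 [ 0.4804 -0.0153  0.1886] yawx -177.7 z [ 0.     0.002 -1.   ] F [-0.5 -0.4 -0.7] w0.0341 j [ 0.1   0.62 -0.23  1.86  0.21  0.68  1.36]
rot units [ 2.000e-02 -1.000e-02  1.507e+01] then dp units [-4.77  0.34  1.22]
```

Pawl is about 0.65 rad up (the pin end triangulates 16 mm higher), so it's clear. The true tip height is about the reading plus 2 to 7 mm, a bias of roughly 27 mm, and I'll allow for that. On to the knob.

```bash
python3 -m handwheel '{"dp":[[0,0,0],[0,0,0],[0,0,0],[0,0,0],[0,0,0],[0,0,0],[0,0,0],[0,0,0]],"rot":[[0,0,1],[0,0,1],[0,0,1],[0,0,1],[0,0,1],[0,0,1],[0,0,1],[0,0,1]]}' 0.2
python3 -m handwheel '{"dp":[[0,0,0],[0,0,0],[0,0,0],[0,0,0],[0,0,0],[0,0,0],[0,0,0],[0,0,0]],"rot":[[0,0,1],[0,0,1],[0,0,1],[0,0,1],[0,0,1],[0,0,1],[0,0,1],[0,0,0.07]]}'
python3 -m handwheel '{"dp":[[-0.8,0.05,0],[-0.8,0.05,0],[-0.8,0.05,0],[-0.8,0.05,0],[-0.8,0.05,0],[-0.75,0.05,0.2],[0,0,0.6],[0,0,0.4]],"rot":[[0,0,0],[0,0,0],[0,0,0],[0,0,0],[0,0,0],[0,0,0],[0,0,0],[0,0,0]]}'
python3 - <<'E'
from h import *
plan([.5001,-.2054,.066],91.9)
for n,q in(("side",(205,320,290,440)),):
    a=r.camera(n)[q[0]:q[1],q[2]:q[3]].astype(float)
    cv2.imwrite(f"pics/{n}7z.png",cv2.resize(np.clip(a*1.6+10,0,255).astype(np.uint8),None,fx=5,fy=5,interpolation=cv2.INTER_CUBIC))
E
```

```text
t: 8.43
tool_pos: [0.4804, -0.0205, 0.1884]
tcp_rot: [[-0.691, 0.723, -0.0], [0.723, 0.691, -0.0], [-0.0, -0.0, -1.0]]
wrist_force: [-0.7, 0.3, 0.3]
grip_width: 0.0511
t: 9.1
tool_pos: [0.4804, -0.0203, 0.1884]
tcp_rot: [[-0.022, 1.0, -0.0], [1.0, 0.022, -0.0], [-0.0, -0.0, -1.0]]
wrist_force: [-0.7, -1.2, 0.4]
grip_width: 0.0512
t: 9.77
tool_pos: [0.497, -0.2116, 0.1391]
tcp_rot: [[-0.028, 1.0, -0.0], [1.0, 0.028, -0.0], [-0.0, -0.0, -1.0]]
wrist_force: [-0.4, 0.8, -1.4]
grip_width: 0.0508
t9.77 [ 0.497  -0.2116  0.1391] yawx 91.6 z [-0. -0. -1.] F [-0.4  0.8 -1.4] w0.0508 j [ 0.24  0.78  0.19  1.72 -0.21  0.66  0.58]
rot units [-0.    0.   -0.05] then dp units [0.15 0.08 1.83]
```

View pics/side7z.png

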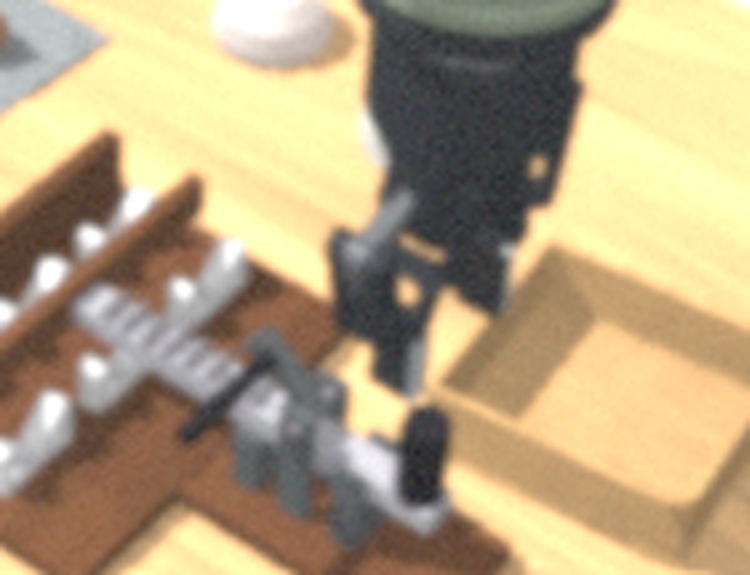

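```bash
python3 -m handwheel '{"dp":[[0.15,0.08,0.5],[0,0,0.5],[0,0,0.5],[0,0,0.33],[0,0,0]],"rot":[[0,0,0],[0,0,0],[0,0,0],[0,0,0],[0,0,0]]}'
python3 - <<'E'
from h import *
plan([.5001,-.2054,.066],91.9)
for n,q in(("side",(205,320,290,440)),):
    a=r.camera(n)[q[0]:q[1],q[2]:q[3]].astype(float)
    cv2.imwrite(f"pics/{n}8z.png",cv2.resize(np.clip(a*1.6+10,0,255).astype(np.uint8),None,fx=5,fy=5,interpolation=cv2.INTER_CUBIC))
E
```

```text
t: 10.23
tool_pos: [0.4998, -0.2032, 0.0656]
tcp_rot: [[-0.03, 1.0, -0.003], [1.0, 0.03, 0.001], [0.001, -0.003, -1.0]]
wrist_force: [0.5, 0.1, -0.9]
grip_width: 0.0514
t10.23 [ 0.4998 -0.2032  0.0656] yawx 91.7 z [-0.003  0.001 -1.   ] F [ 0.5  0.1 -0.9] w0.0514 j [ 0.25  0.9   0.15  1.77 -0.24  0.49  0.59]
rot units [-0.03 -0.01 -0.03] then dp units [-0.06  0.   -0.01]
```

View pics/side8z.png

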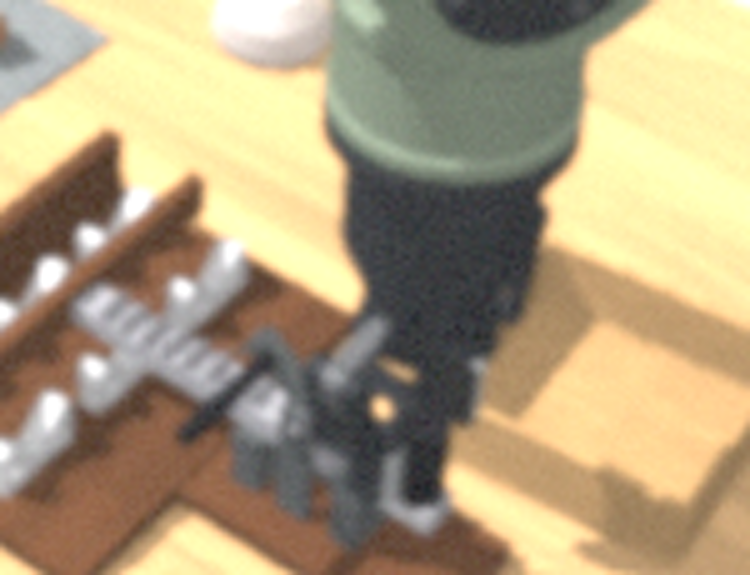

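```bash
python3 -m handwheel '{"dp":[[-0.06,0,0],[0,0,0],[0,0,0],[0,0,0],[0,0,0],[0,0,0]],"rot":[[0,0,0],[0,0,0],[0,0,0],[0,0,0],[0,0,0],[0,0,0]]}' -1
python3 -m handwheel '{"dp":[[-0.15,0,0],[-0.2,0,0],[-0.2,0,0],[-0.2,0,0],[-0.2,0,0],[-0.2,0,0],[-0.2,0,0],[-0.2,0,0]],"rot":[[0,0,0],[0,0,0],[0,0,0],[0,0,0],[0,0,0],[0,0,0],[0,0,0],[0,0,0]]}'
python3 -m handwheel '{"dp":[[-0.1,0,0],[0,0,0]],"rot":[[0,0,0],[0,0,0]]}'
```

```text
t: 10.78
tool_pos: [0.5021, -0.2066, 0.0686]
tcp_rot: [[-0.028, 1.0, 0.003], [1.0, 0.028, -0.001], [-0.002, 0.003, -1.0]]
wrist_force: [3.5, -1.0, 8.4]
grip_width: 0.0198
t: 11.45
tool_pos: [0.5044, -0.268, 0.0687]
tcp_rot: [[-0.029, 1.0, 0.004], [1.0, 0.029, -0.0], [-0.001, 0.004, -1.0]]
wrist_force: [8.7, 4.3, 5.6]
grip_width: 0.0199
t: 11.62
tool_pos: [0.5046, -0.2731, 0.0687]
tcp_rot: [[-0.028, 1.0, 0.005], [1.0, 0.028, -0.002], [-0.002, 0.005, -1.0]]
wrist_force: [7.7, -2.6, 3.0]
grip_width: 0.0197
```

```bash
python3 -m handwheel '{"dp":[[0,0,0],[0,0,0],[0,0,0],[0,0,-0.2],[0,0,-0.8],[0,0,-0.8],[0,0,-0.8],[0,0,-0.6]],"rot":[[0,0,0],[0,0,0],[0,0,0],[0,0,0],[0,0,0],[0,0,0],[0,0,0],[0,0,0]]}' 0.2
python3 -m handwheel '{"dp":[[0.8,0,0],[0.8,0,0],[0.8,0,0],[0.8,0,0],[0.8,0,0],[0.8,0,0],[0.8,0,0],[0.8,0,0]],"rot":[[0,0,0],[0,0,0],[0,0,0],[0,0,0],[0,0,0],[0,0,0],[0,0,0],[0,0,0]]}'
python3 - <<'E'
from h import *
a=r.camera("top");cv2.imwrite("pics/top9.png",a)
a=a[160:310,270:460];cv2.imwrite("pics/top9z.png",cv2.resize(a,None,fx=4,fy=4,interpolation=cv2.INTER_CUBIC))
plan([.6342,.2163,.1],90+(83.9-90))
E
```

```text
t: 12.28
tool_pos: [0.5026, -0.2721, 0.1985]
tcp_rot: [[-0.027, 1.0, 0.002], [1.0, 0.027, -0.001], [-0.001, 0.002, -1.0]]
wrist_force: [0.4, -0.5, 0.6]
grip_width: 0.0515
t: 12.95
tool_pos: [0.4951, -0.0146, 0.1959]
tcp_rot: [[-0.027, 1.0, 0.0], [1.0, 0.027, 0.0], [0.0, 0.0, -1.0]]
wrist_force: [0.7, 0.5, -0.6]
grip_width: 0.0509
t13.00 [ 0.4951 -0.0079  0.1956] yawx 91.9 z [-0.     0.004 -1.   ] F [ 2.  11.1 -0.4] w0.0509 j [-0.18  0.64  0.24  1.81 -0.23  0.72  0.22]
rot units [-0.   -0.03  1.34] then dp units [5.94 2.86 2.39]
```

View pics/top9z.png

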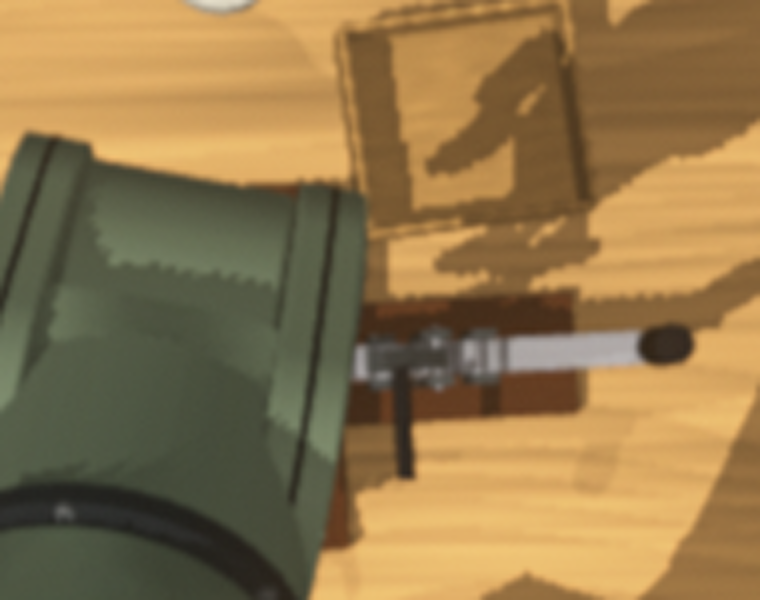

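Bar is out (knob now at top px ~(436,246)). Next is blank A at the far end of the mat.

```bash
python3 -m handwheel '{"dp":[[0,0,0],[0,0,0],[0.8,0.4,0],[0.8,0.4,0],[0.8,0.4,0],[0.8,0.4,0],[0.8,0.4,0],[0.8,0.4,0]],"rot":[[0,0,0.67],[0,0,0.67],[0,0,0],[0,0,0],[0,0,0],[0,0,0],[0,0,0],[0,0,0]]}' 0.2
python3 -m handwheel '{"dp":[[0.7,0.3,0.5],[0.44,0.16,0.7],[0,0,0.7],[0,0,0.5],[0,0,0]],"rot":[[0,0,0],[0,0,0],[0,0,0],[0,0,0],[0,0,0]]}'
python3 - <<'E'
from h import *
plan([.6342,.2163,.03],83.9)
for n,q in(("side",(150,260,170,330)),):
    a=r.camera(n)[q[0]:q[1],q[2]:q[3]].astype(float)
    cv2.imwrite(f"pics/{n}10z.png",cv2.resize(np.clip(a*1.6+10,0,255).astype(np.uint8),None,fx=5,fy=5,interpolation=cv2.INTER_CUBIC))
E
```

```text
t: 13.67
tool_pos: [0.613, 0.1654, 0.1961]
tcp_rot: [[0.112, 0.994, 0.0], [0.994, -0.112, -0.0], [-0.0, 0.0, -1.0]]
wrist_force: [1.5, -0.7, 1.0]
grip_width: 0.0515
t: 14.08
tool_pos: [0.6341, 0.2067, 0.0957]
tcp_rot: [[0.112, 0.994, -0.006], [0.994, -0.112, -0.002], [-0.003, -0.005, -1.0]]
wrist_force: [-0.3, -0.8, -0.4]
grip_width: 0.051
t14.08 [0.6341 0.2067 0.0957] yawx 83.6 z [-0.006 -0.002 -1.   ] F [-0.3 -0.8 -0.4] w0.0510 j [-0.49  1.03  0.31  1.23 -0.33  0.94 -0.23]
rot units [-0.05  0.02 -0.06] then dp units [ 0.24 -0.02  1.64]
```

View pics/side10z.png

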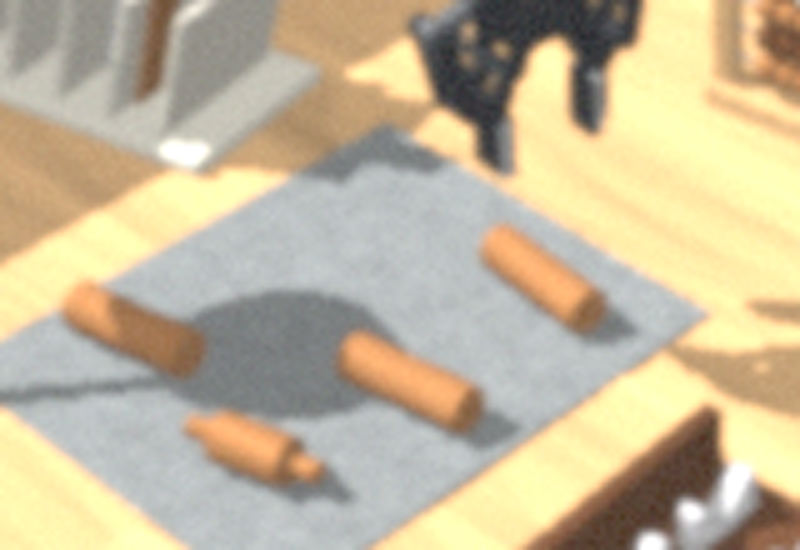

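```bash
python3 -m handwheel '{"dp":[[0.24,-0.02,0.6],[0,0,0.6],[0,0,0.4],[0,0,0],[0,0,0]],"rot":[[0,0,0],[0,0,0],[0,0,0],[0,0,0],[0,0,0]]}'
python3 - <<'E'
from h import *
plan([.6342,.2163,.004],83.9)
for n,q in(("side",(150,260,170,330)),):
    a=r.camera(n)[q[0]:q[1],q[2]:q[3]].astype(float)
    cv2.imwrite(f"pics/{n}11z.png",cv2.resize(np.clip(a*1.6+10,0,255).astype(np.uint8),None,fx=5,fy=5,interpolation=cv2.INTER_CUBIC))
E
```

```text
t: 14.55
tool_pos: [0.6369, 0.2166, 0.037]
tcp_rot: [[0.113, 0.994, 0.001], [0.994, -0.113, 0.0], [0.0, 0.001, -1.0]]
wrist_force: [-0.1, -0.3, 0.6]
grip_width: 0.0512
t14.55 [0.6369 0.2166 0.037 ] yawx 83.5 z [ 0.001  0.    -1.   ] F [-0.1 -0.3  0.6] w0.0512 j [-0.49  1.11  0.29  1.25 -0.36  0.83 -0.23]
rot units [ 0.01 -0.   -0.06] then dp units [-0.01 -0.07  0.82]
```

View pics/side11z.png

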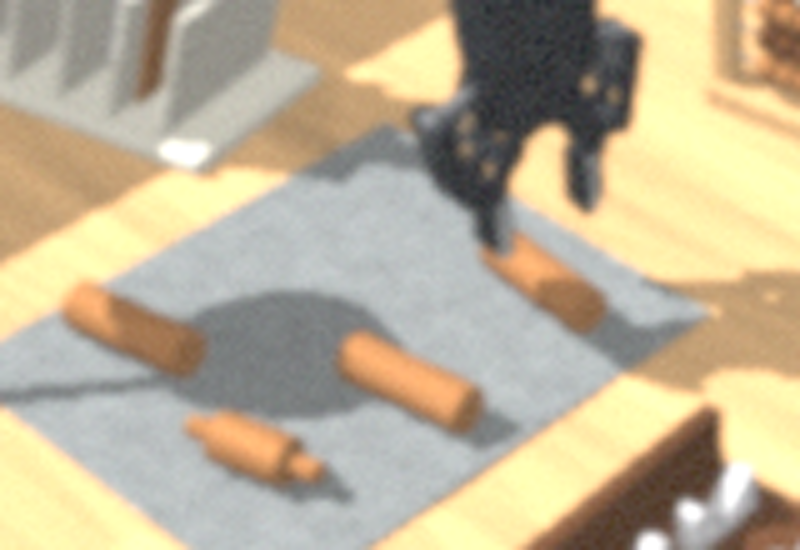

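```bash
python3 -m handwheel '{"dp":[[0,-0.07,0.4],[0,0,0.3],[0,0,0],[0,0,0]],"rot":[[0,0,0],[0,0,0],[0,0,0],[0,0,0]]}'
python3 - <<'E'
from h import *
plan([.6342,.2163,.004],83.9)
for n,q in(("side",(150,260,170,330)),):
    a=r.camera(n)[q[0]:q[1],q[2]:q[3]].astype(float)
    cv2.imwrite(f"pics/{n}12z.png",cv2.resize(np.clip(a*1.6+10,0,255).astype(np.uint8),None,fx=5,fy=5,interpolation=cv2.INTER_CUBIC))
E
```

```text
t: 14.93
tool_pos: [0.6337, 0.217, 0.0078]
tcp_rot: [[0.113, 0.994, 0.0], [0.994, -0.113, -0.0], [-0.0, 0.0, -1.0]]
wrist_force: [-0.6, -0.3, -0.0]
grip_width: 0.0511
t14.93 [0.6337 0.217  0.0078] yawx 83.5 z [ 0. -0. -1.] F [-0.6 -0.3 -0. ] w0.0511 j [-0.49  1.15  0.28  1.26 -0.37  0.78 -0.22]
rot units [ 0.    0.   -0.06] then dp units [-0.02  0.01  0.09]
```

View pics/side12z.png

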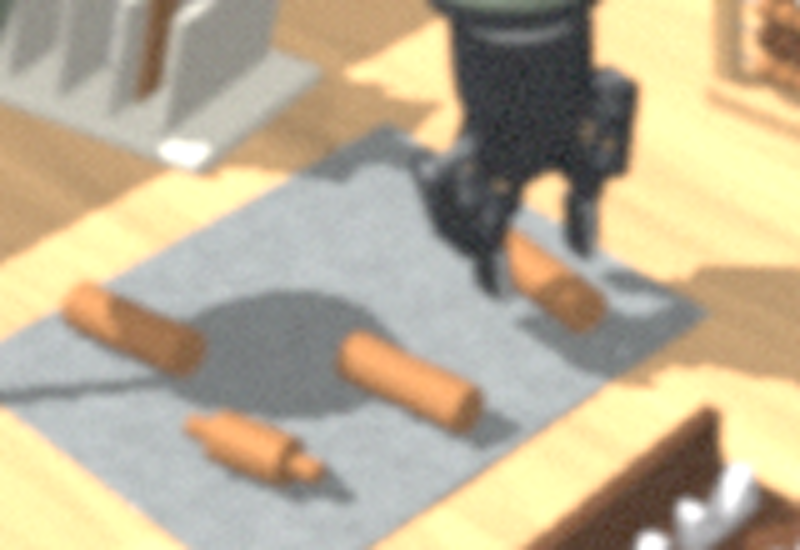

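```bash
python3 -m handwheel '{"dp":[[0,0,0.12],[0,0,0],[0,0,0]],"rot":[[0,0,0],[0,0,0],[0,0,0]]}'
python3 -m handwheel '{"dp":[[0,0,0],[0,0,0],[0,0,0],[0,0,0],[0,0,0],[0,0,0]],"rot":[[0,0,0],[0,0,0],[0,0,0],[0,0,0],[0,0,0],[0,0,0]]}' -1
python3 - <<'E'
from h import *
for n,q in(("side",(150,260,170,330)),):
    a=r.camera(n)[q[0]:q[1],q[2]:q[3]].astype(float)
    cv2.imwrite(f"pics/{n}13z.png",cv2.resize(np.clip(a*1.6+10,0,255).astype(np.uint8),None,fx=5,fy=5,interpolation=cv2.INTER_CUBIC))
E
```

```text
t: 15.23
tool_pos: [0.6335, 0.217, 0.0025]
tcp_rot: [[0.113, 0.994, 0.0], [0.994, -0.113, -0.0], [-0.0, 0.0, -1.0]]
wrist_force: [0.1, 0.7, -0.1]
grip_width: 0.0509
t: 15.73
tool_pos: [0.6337, 0.2171, 0.0029]
tcp_rot: [[0.113, 0.994, 0.0], [0.994, -0.113, 0.0], [0.0, 0.0, -1.0]]
wrist_force: [-2.0, -1.5, 5.0]
grip_width: 0.0258
```

View pics/side13z.png

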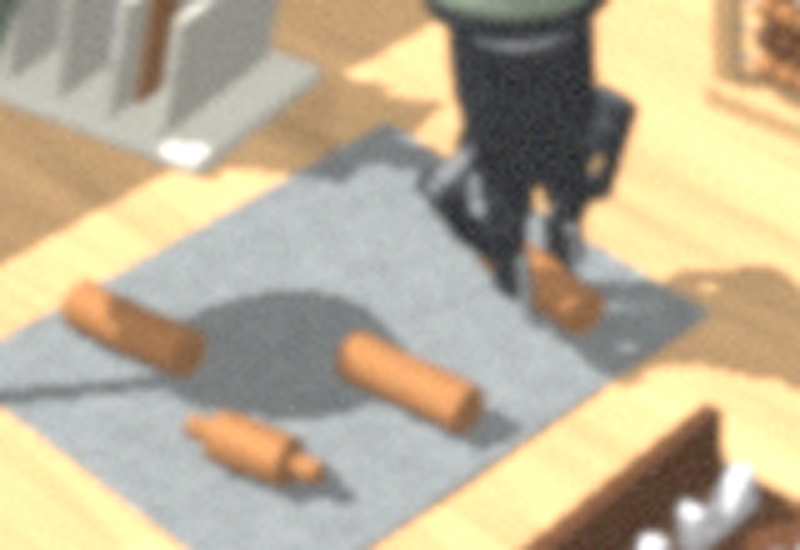

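Gripped at the full 28 mm, with blank centre = reading + 14 mm. I'll lift and carry it to v2.

```bash
python3 -m handwheel '{"dp":[[0,0,-0.5],[0,0,-0.8],[0,0,-0.8],[0,0,-0.8],[0,0,0],[0,0,0]],"rot":[[0,0,0],[0,0,0],[0,0,0],[0,0,0],[0,0,-0.7],[0,0,-0.7]]}'
python3 - <<'E'
from h import *
c=np.load("clamp.npz");M,o=c["M"],c["o"]
for x in(-.065,0,.065):print(o+M@[x,0])
plan([*(o+M@[.065,0]),.12],91.9)
E
```

```text
t: 16.28
tool_pos: [0.6342, 0.2174, 0.1205]
tcp_rot: [[-0.037, 0.999, 0.003], [0.999, 0.037, 0.001], [0.001, 0.003, -1.0]]
wrist_force: [1.2, -0.2, -2.4]
grip_width: 0.0257
[ 0.42782734 -0.01669106]
[ 0.49279168 -0.01453802]
[ 0.55775601 -0.01238499]
t16.28 [0.6342 0.2174 0.1205] yawx 92.1 z [ 0.003  0.001 -1.   ] F [ 1.2 -0.2 -2.4] w0.0257 j [-0.49  0.99  0.28  1.21 -0.29  0.97 -0.13]
rot units [ 0.03 -0.01  0.04] then dp units [-5.68 -2.1   0.01]
```

```bash
python3 -m handwheel '{"dp":[[-0.8,-0.3,0],[-0.8,-0.3,0],[-0.8,-0.3,0],[-0.8,-0.3,0],[-0.8,-0.3,0],[-0.8,-0.3,0],[-0.8,-0.3,0],[-0.08,0,0]],"rot":[[0,0,0],[0,0,0],[0,0,0],[0,0,0],[0,0,0],[0,0,0],[0,0,0],[0,0,0]]}'
python3 -m handwheel '{"dp":[[0,0,0],[0,0,0.3],[0,0,0.5],[0,0,0.5],[0,0,0]],"rot":[[0,0,0],[0,0,0],[0,0,0],[0,0,0],[0,0,0]]}'
python3 - <<'E'
from h import *
plan([.5578,-.0124,.030],91.9)
for n,q in(("side",(195,305,245,405)),):
    a=r.camera(n)[q[0]:q[1],q[2]:q[3]].astype(float)
    cv2.imwrite(f"pics/{n}14z.png",cv2.resize(np.clip(a*1.6+10,0,255).astype(np.uint8),None,fx=5,fy=5,interpolation=cv2.INTER_CUBIC))
E
```

```text
t: 16.95
tool_pos: [0.5555, -0.0193, 0.119]
tcp_rot: [[-0.027, 1.0, -0.001], [1.0, 0.027, -0.003], [-0.003, -0.001, -1.0]]
wrist_force: [-0.4, -1.5, 0.4]
grip_width: 0.0258
t: 17.37
tool_pos: [0.5561, -0.0114, 0.0636]
tcp_rot: [[-0.035, 0.999, -0.004], [0.999, 0.035, 0.001], [0.001, -0.004, -1.0]]
wrist_force: [-0.6, 0.7, -1.1]
grip_width: 0.0256
t17.37 [ 0.5561 -0.0114  0.0636] yawx 92.0 z [-0.004  0.001 -1.   ] F [-0.6  0.7 -1.1] w0.0256 j [-0.13  0.92  0.17  1.71 -0.27  0.54  0.25]
rot units [-0.04 -0.01  0.02] then dp units [-0.03  0.04  0.84]
```

View pics/side14z.png

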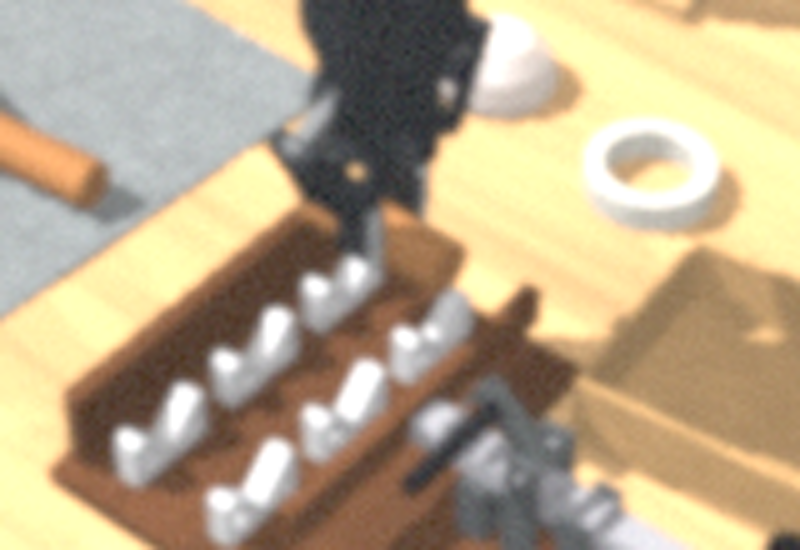

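```bash
python3 -m handwheel '{"dp":[[-0.03,0.04,0.4],[0,0,0.25],[0,0,0.15],[0,0,0],[0,0,0]],"rot":[[0,0,0],[0,0,0],[0,0,0],[0,0,0],[0,0,0]]}'
python3 - <<'E'
from h import *
plan([.5578,-.0124,.028],91.9)
for n,q in(("side",(195,305,245,405)),("top",(190,300,260,420))):
    a=r.camera(n)[q[0]:q[1],q[2]:q[3]].astype(float)
    cv2.imwrite(f"pics/{n}15z.png",cv2.resize(np.clip(a*1.6+10,0,255).astype(np.uint8),None,fx=5,fy=5,interpolation=cv2.INTER_CUBIC))
E
```

```text
t: 17.83
tool_pos: [0.5589, -0.0138, 0.0348]
tcp_rot: [[-0.034, 0.999, -0.0], [0.999, 0.034, -0.0], [-0.0, -0.0, -1.0]]
wrist_force: [0.3, -0.4, -0.1]
grip_width: 0.0257
t17.83 [ 0.5589 -0.0138  0.0348] yawx 91.9 z [-0. -0. -1.] F [ 0.3 -0.4 -0.1] w0.0257 j [-0.11  0.97  0.16  1.71 -0.28  0.48  0.26]
rot units [-0.    0.    0.01] then dp units [ 0.04 -0.03  0.17]
```

View pics/side15z.png

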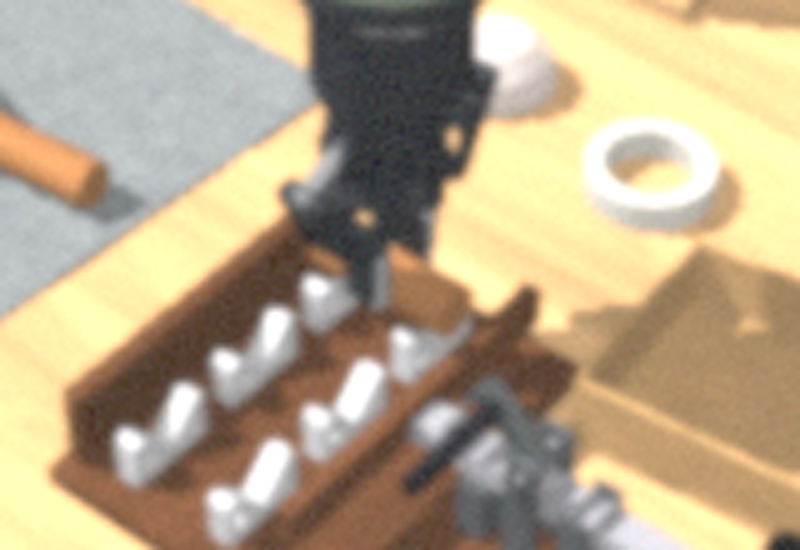

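Blank is visible just above the v2 groove. Now seating.

```bash
python3 -m handwheel '{"dp":[[0.04,-0.03,0.08],[0,0,0.06],[0,0,0],[0,0,0]],"rot":[[0,0,0],[0,0,0],[0,0,0],[0,0,0]]}'
python3 -m handwheel '{"dp":[[0,0,0.03],[0,0,0.03],[0,0,0]],"rot":[[0,0,0],[0,0,0],[0,0,0]]}'
```

```text
t: 18.27
tool_pos: [0.5581, -0.0121, 0.0289]
tcp_rot: [[-0.034, 0.999, 0.001], [0.999, 0.034, 0.0], [0.0, 0.001, -1.0]]
wrist_force: [3.4, 2.0, 1.1]
grip_width: 0.0254
t: 18.52
tool_pos: [0.5594, -0.0123, 0.0275]
tcp_rot: [[-0.034, 0.999, 0.004], [0.999, 0.034, 0.0], [-0.0, 0.004, -1.0]]
wrist_force: [6.9, 2.7, 14.3]
grip_width: 0.0256
```

```bash
python3 -m handwheel '{"dp":[[0,0,-0.03],[0,0,0],[0,0,0],[0,0,0]],"rot":[[0,0,0],[0,0,0],[0,0,0],[0,0,0]]}' 0.1
python3 -m handwheel '{"dp":[[0,0,-0.4],[0,0,-0.7],[0,0,-0.7],[0,0,-0.5],[0.8,0,0],[0.8,0,0],[0.8,0,0],[0.8,0,0]],"rot":[[0,0,0],[0,0,0],[0,0,0],[0,0,0],[0,0,0],[0,0,0],[0,0,0],[0,0,0]]}'
python3 - <<'E'
from h import *
plan([.5266,.2068,.03],97.9)
for n,q in(("side",(195,305,225,385)),("top",(190,300,260,420))):
    a=r.camera(n)[q[0]:q[1],q[2]:q[3]].astype(float)
    cv2.imwrite(f"pics/{n}16z.png",cv2.resize(np.clip(a*1.6+10,0,255).astype(np.uint8),None,fx=5,fy=5,interpolation=cv2.INTER_CUBIC))
E
```

```text
t: 18.85
tool_pos: [0.5573, -0.0125, 0.0274]
tcp_rot: [[-0.034, 0.999, -0.001], [0.999, 0.034, -0.0], [-0.0, -0.001, -1.0]]
wrist_force: [-0.3, 0.1, -0.5]
grip_width: 0.0472
t: 19.52
tool_pos: [0.5528, 0.1169, 0.1196]
tcp_rot: [[-0.033, 0.999, -0.0], [0.999, 0.033, -0.0], [-0.0, -0.0, -1.0]]
wrist_force: [-0.4, 0.1, 0.5]
grip_width: 0.0472
t19.52 [0.5528 0.1169 0.1196] yawx 91.9 z [-0. -0. -1.] F [-0.4  0.1  0.5] w0.0472 j [-0.39  0.85  0.25  1.65 -0.29  0.69  0.04]
rot units [-0.  0. -1.] then dp units [ 2.32 -0.34  2.24]
```

View pics/side16z.png

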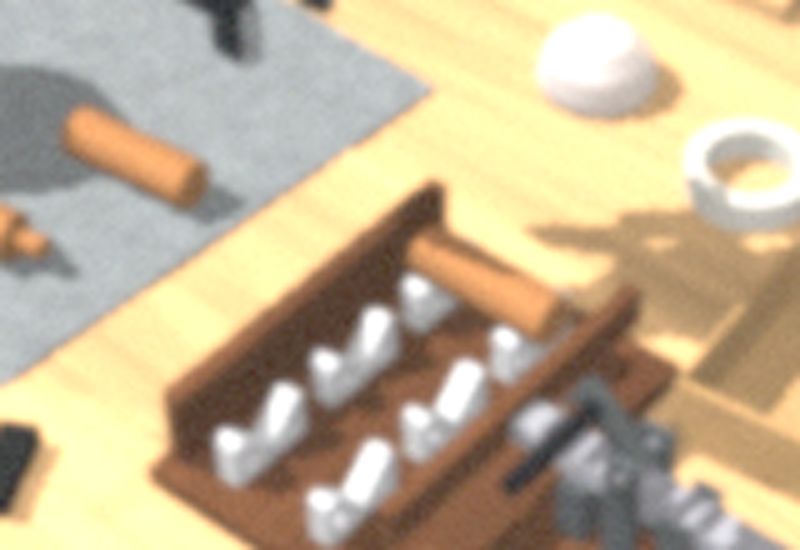

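View pics/top16z.png

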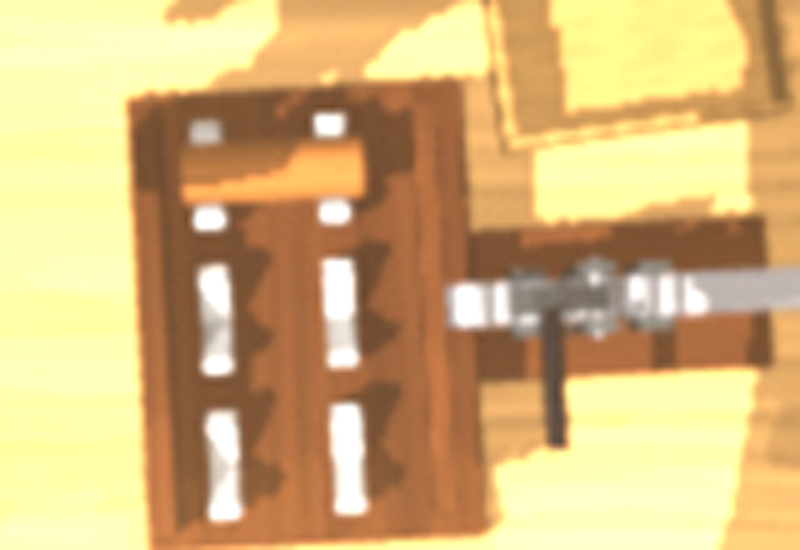

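Blank A is seated in v2 (top crop (275,170)). Next is B.

```bash
python3 -m handwheel '{"dp":[[0,0,0],[0.8,-0.1,0],[0.8,-0.12,0],[0.72,-0.12,0.2],[0,0,0.8],[0,0,0.7],[0,0,0],[0,0,0]],"rot":[[0,0,-1],[0,0,0],[0,0,0],[0,0,0],[0,0,0],[0,0,0],[0,0,0],[0,0,0]]}' 0.1
python3 - <<'E'
from h import *
plan([.5266,.2068,.002],97.9)
for n,q in(("side",(150,260,170,330)),):
    a=r.camera(n)[q[0]:q[1],q[2]:q[3]].astype(float)
    cv2.imwrite(f"pics/{n}17z.png",cv2.resize(np.clip(a*1.6+10,0,255).astype(np.uint8),None,fx=5,fy=5,interpolation=cv2.INTER_CUBIC))
E
```

```text
t: 20.28
tool_pos: [0.5266, 0.2047, 0.0513]
tcp_rot: [[-0.137, 0.991, -0.002], [0.991, 0.137, -0.001], [-0.001, -0.002, -1.0]]
wrist_force: [0.6, -0.4, 1.1]
grip_width: 0.0469
t20.28 [0.5266 0.2047 0.0513] yawx 97.9 z [-0.002 -0.001 -1.   ] F [ 0.6 -0.4  1.1] w0.0469 j [-0.53  0.95  0.2   1.68 -0.32  0.54  0.  ]
rot units [-0.02  0.01 -0.  ] then dp units [0.05 0.01 1.23]
```

View pics/side17z.png

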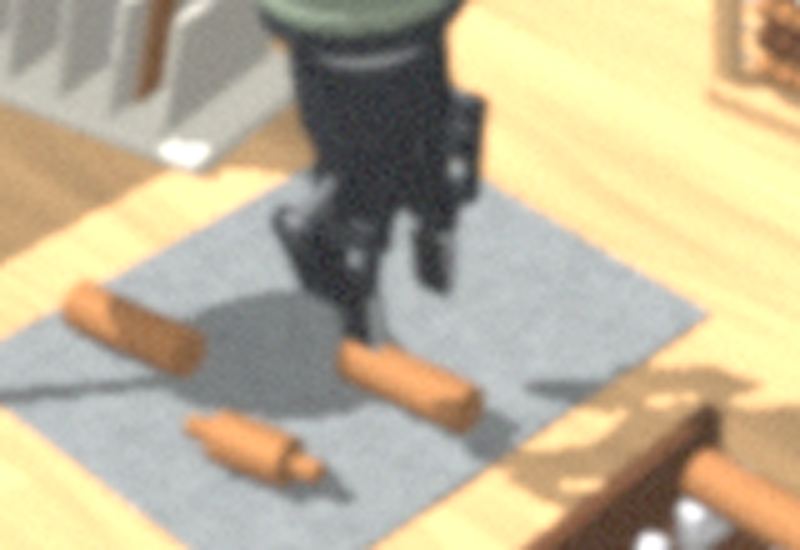

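```bash
python3 -m handwheel '{"dp":[[0.05,0.01,0.5],[0,0,0.4],[0,0,0.33],[0,0,0],[0,0,0]],"rot":[[0,0,0],[0,0,0],[0,0,0],[0,0,0],[0,0,0]]}'
python3 -m handwheel '{"dp":[[0,0,0],[0,0,0],[0,0,0],[0,0,0],[0,0,0],[0,0,0]],"rot":[[0,0,0],[0,0,0],[0,0,0],[0,0,0],[0,0,0],[0,0,0]]}' -1
python3 -m handwheel '{"dp":[[0,0,-0.5],[0,0,-0.8],[0,0,-0.8],[0,0,-0.8],[0,0,0],[0,0,0]],"rot":[[0,0,0],[0,0,0],[0,0,0],[0,0,0],[0,0,1],[0,0,0]]}'
python3 - <<'E'
from h import *
plan([.4938,-.0145,.12],91.9)
E
```

```text
t: 20.75
tool_pos: [0.5274, 0.2073, 0.0032]
tcp_rot: [[-0.138, 0.99, 0.0], [0.99, 0.138, -0.0], [-0.0, 0.0, -1.0]]
wrist_force: [-0.1, 0.1, -0.4]
grip_width: 0.0468
t: 21.25
tool_pos: [0.5277, 0.2076, 0.0039]
tcp_rot: [[-0.138, 0.99, 0.002], [0.99, 0.138, 0.0], [0.0, 0.002, -1.0]]
wrist_force: [-1.8, -0.5, 11.6]
grip_width: 0.0258
t: 21.75
tool_pos: [0.5278, 0.2081, 0.1206]
tcp_rot: [[-0.029, 1.0, 0.003], [1.0, 0.029, 0.002], [0.001, 0.003, -1.0]]
wrist_force: [-0.1, -0.8, -1.6]
grip_width: 0.0253
t21.75 [0.5278 0.2081 0.1206] yawx 91.7 z [ 0.003  0.002 -1.   ] F [-0.1 -0.8 -1.6] w0.0253 j [-0.57  0.85  0.28  1.64 -0.33  0.69 -0.1 ]
rot units [ 0.03 -0.01 -0.04] then dp units [-5.53 -1.03  0.01]
```

```bash
python3 -m handwheel '{"dp":[[-0.8,-0.15,0],[-0.8,-0.15,0],[-0.8,-0.15,0],[-0.8,-0.15,0],[-0.8,-0.15,0],[-0.8,-0.15,0],[-0.73,-0.13,0],[0,0,0]],"rot":[[0,0,0],[0,0,0],[0,0,0],[0,0,0],[0,0,0],[0,0,0],[0,0,0],[0,0,0]]}'
python3 -m handwheel '{"dp":[[0,0,0],[0,0,0.4],[0,0,0.6],[0,0,0.6],[0,0,0.4],[0,0,0],[0,0,0]],"rot":[[0,0,0],[0,0,0],[0,0,0],[0,0,0],[0,0,0],[0,0,0],[0,0,0]]}'
python3 - <<'E'
from h import *
plan([.4938,-.0145,.029],91.9)
for n,q in(("side",(195,305,245,405)),):
    a=r.camera(n)[q[0]:q[1],q[2]:q[3]].astype(float)
    cv2.imwrite(f"pics/{n}18z.png",cv2.resize(np.clip(a*1.6+10,0,255).astype(np.uint8),None,fx=5,fy=5,interpolation=cv2.INTER_CUBIC))
E
```

```text
t: 22.42
tool_pos: [0.4922, -0.0207, 0.1183]
tcp_rot: [[-0.03, 1.0, -0.001], [1.0, 0.03, -0.003], [-0.003, -0.001, -1.0]]
wrist_force: [0.2, 0.2, 0.5]
grip_width: 0.0257
t: 23.0
tool_pos: [0.493, -0.0141, 0.0382]
tcp_rot: [[-0.036, 0.999, -0.002], [0.999, 0.036, 0.0], [0.0, -0.002, -1.0]]
wrist_force: [-0.6, -0.0, 0.6]
grip_width: 0.0256
t23.00 [ 0.493  -0.0141  0.0382] yawx 92.1 z [-0.002  0.    -1.   ] F [-0.6 -0.   0.6] w0.0256 j [-0.1   0.91  0.11  1.95 -0.3   0.3   0.29]
rot units [-0.01 -0.    0.03] then dp units [-0.01  0.02  0.23]
```

View pics/side18z.png

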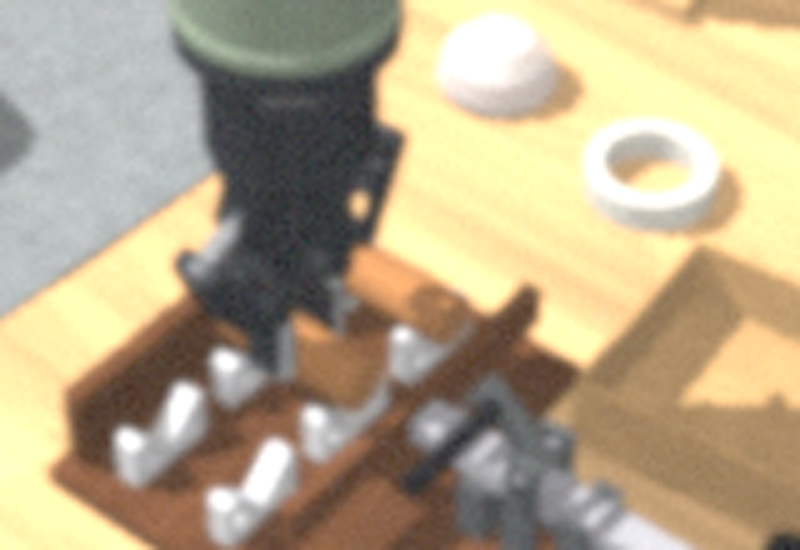

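```bash
python3 -m handwheel '{"dp":[[0,0.03,0.1],[0,0,0.1],[0,0,0.05],[0,0,0],[0,0,0]],"rot":[[0,0,0],[0,0,0],[0,0,0],[0,0,0],[0,0,0]]}'
```

```text
t: 23.47
tool_pos: [0.4947, -0.0147, 0.0288]
tcp_rot: [[-0.034, 0.999, 0.0], [0.999, 0.034, 0.0], [0.0, 0.0, -1.0]]
wrist_force: [-2.2, 1.5, 6.0]
grip_width: 0.0256
```

Contact and seated. I'll release and go on to C.

```bash
python3 -m handwheel '{"dp":[[0,0,0],[0,0,0],[0,0,0],[0,0,0]],"rot":[[0,0,0],[0,0,0],[0,0,0],[0,0,0]]}' 0.1
python3 -m handwheel '{"dp":[[0,0,-0.4],[0,0,-0.7],[0,0,-0.7],[0,0,-0.5],[0.8,0,0],[0.8,0,0],[0.8,0,0],[0.8,0,0]],"rot":[[0,0,0],[0,0,0],[0,0,0],[0,0,0],[0,0,0],[0,0,0],[0,0,0],[0,0,0]]}'
python3 - <<'E'
from h import *
plan([.4583,.3502,.003],99.2)
for n,q in(("top",(190,300,260,420)),):
    a=r.camera(n)[q[0]:q[1],q[2]:q[3]].astype(float)
    cv2.imwrite(f"pics/{n}19z.png",cv2.resize(np.clip(a*1.6+10,0,255).astype(np.uint8),None,fx=5,fy=5,interpolation=cv2.INTER_CUBIC))
E
```

```text
t: 23.8
tool_pos: [0.4946, -0.0148, 0.0284]
tcp_rot: [[-0.034, 0.999, 0.0], [0.999, 0.034, -0.0], [-0.0, -0.0, -1.0]]
wrist_force: [0.0, -0.1, -0.2]
grip_width: 0.0465
t: 24.47
tool_pos: [0.49, 0.1146, 0.1205]
tcp_rot: [[-0.034, 0.999, 0.0], [0.999, 0.034, 0.0], [0.0, 0.0, -1.0]]
wrist_force: [0.0, 0.1, -0.2]
grip_width: 0.047
t24.47 [0.49   0.1146 0.1205] yawx 91.9 z [ 0.  0. -1.] F [ 0.   0.1 -0.2] w0.0470 j [-0.42  0.77  0.23  1.87 -0.32  0.54  0.06]
rot units [ 0.   -0.   -1.21] then dp units [5.94 0.16 2.94]
```

View pics/top19z.png

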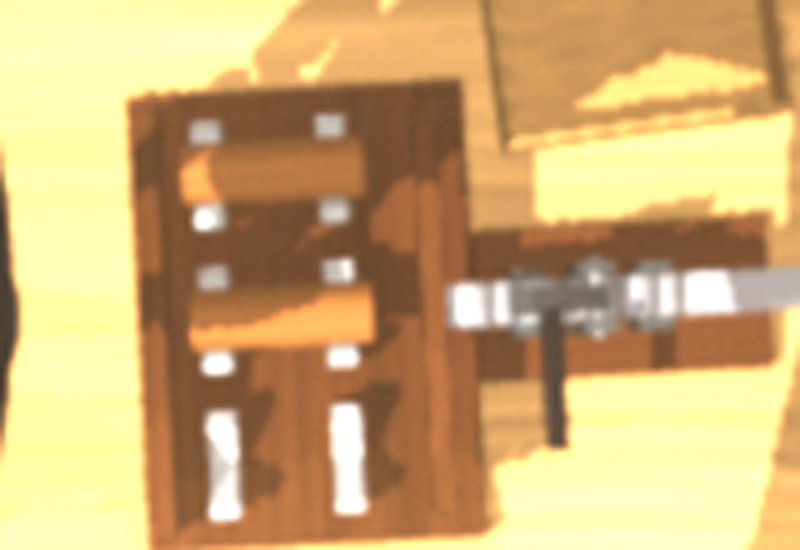

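A and B are both seated side by side. Now blank C.

```bash
python3 -m handwheel '{"dp":[[0,0,0],[0,0,0],[0.9,0.02,0],[0.9,0.02,0],[0.9,0.03,0],[0.9,0.03,0],[0.9,0.03,0],[0.9,0.03,0]],"rot":[[0,0,-0.6],[0,0,-0.6],[0,0,0],[0,0,0],[0,0,0],[0,0,0],[0,0,0],[0,0,0]]}' 0.1
python3 -m handwheel '{"dp":[[0.5,0,0],[0,0,0.6],[0,0,0.8],[0,0,0.4],[0,0,0],[0,0,0]],"rot":[[0,0,0],[0,0,0],[0,0,0],[0,0,0],[0,0,0],[0,0,0]]}'
python3 - <<'E'
from h import *
plan([.4583,.3502,.003],99.2)
for n,q in(("side",(150,260,170,330)),):
    a=r.camera(n)[q[0]:q[1],q[2]:q[3]].astype(float)
    cv2.imwrite(f"pics/{n}20z.png",cv2.resize(np.clip(a*1.6+10,0,255).astype(np.uint8),None,fx=5,fy=5,interpolation=cv2.INTER_CUBIC))
E
```

```text
t: 25.18
tool_pos: [0.4617, 0.329, 0.1204]
tcp_rot: [[-0.159, 0.987, -0.0], [0.987, 0.159, -0.0], [-0.0, -0.0, -1.0]]
wrist_force: [0.6, 0.5, 1.0]
grip_width: 0.0467
t: 25.68
tool_pos: [0.4592, 0.3467, 0.0484]
tcp_rot: [[-0.159, 0.987, -0.001], [0.987, 0.159, -0.001], [-0.001, -0.001, -1.0]]
wrist_force: [0.0, -0.4, 1.4]
grip_width: 0.047
t25.68 [0.4592 0.3467 0.0484] yawx 99.1 z [-0.001 -0.001 -1.   ] F [ 0.  -0.4  1.4] w0.0470 j [-0.82  0.97  0.24  1.65 -0.38  0.57 -0.2 ]
rot units [-0.01  0.01 -0.01] then dp units [ 0.09 -0.01  1.13]
```

View pics/side20z.png

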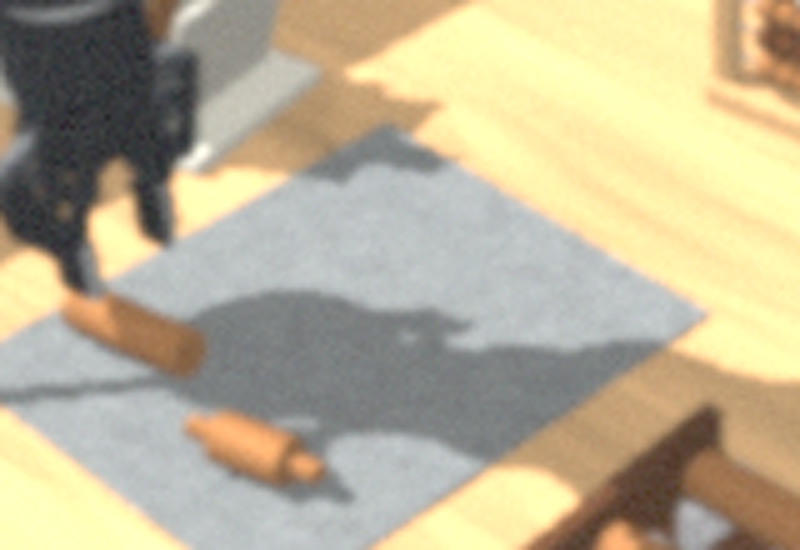

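```bash
python3 -m handwheel '{"dp":[[0.05,0,0.5],[0,0,0.3],[0,0,0.3],[0,0,0],[0,0,0]],"rot":[[0,0,0],[0,0,0],[0,0,0],[0,0,0],[0,0,0]]}'
python3 -m handwheel '{"dp":[[0,0,0],[0,0,0],[0,0,0],[0,0,0],[0,0,0],[0,0,0]],"rot":[[0,0,0],[0,0,0],[0,0,0],[0,0,0],[0,0,0],[0,0,0]]}' -1
python3 -m handwheel '{"dp":[[0,0,-0.5],[0,0,-0.8],[0,0,-0.8],[0,0,-0.8],[0,0,0],[0,0,0]],"rot":[[0,0,0],[0,0,0],[0,0,0],[0,0,0],[0,0,0.6],[0,0,0.6]]}'
python3 - <<'E'
from h import *
plan([.4288,-.0167,.12],91.9)
E
```

```text
t: 26.15
tool_pos: [0.4588, 0.3488, 0.0045]
tcp_rot: [[-0.159, 0.987, -0.0], [0.987, 0.159, -0.0], [-0.0, -0.0, -1.0]]
wrist_force: [0.2, 0.2, 0.3]
grip_width: 0.0468
t: 26.65
tool_pos: [0.4592, 0.3492, 0.0055]
tcp_rot: [[-0.159, 0.987, 0.001], [0.987, 0.159, 0.001], [0.0, 0.001, -1.0]]
wrist_force: [-1.3, -1.6, 9.0]
grip_width: 0.0255
t: 27.15
tool_pos: [0.4595, 0.3497, 0.1229]
tcp_rot: [[-0.031, 1.0, 0.003], [1.0, 0.031, 0.003], [0.003, 0.003, -1.0]]
wrist_force: [-0.6, -0.1, -0.7]
grip_width: 0.0255
t27.15 [0.4595 0.3497 0.1229] yawx 91.8 z [ 0.003  0.003 -1.   ] F [-0.6 -0.1 -0.7] w0.0255 j [-0.87  0.87  0.34  1.6  -0.38  0.74 -0.33]
rot units [ 0.03 -0.02 -0.02] then dp units [-9.13 -1.07  0.07]
```

```bash
python3 -m handwheel '{"dp":[[-0.9,-0.1,0],[-0.9,-0.1,0],[-0.9,-0.1,0],[-0.9,-0.1,0],[-0.9,-0.1,0],[-0.9,-0.1,0],[-0.9,-0.1,0],[-0.9,-0.1,0]],"rot":[[0,0,0],[0,0,0],[0,0,0],[0,0,0],[0,0,0],[0,0,0],[0,0,0],[0,0,0]]}'
python3 -m handwheel '{"dp":[[-0.9,-0.1,0],[-0.9,-0.1,0],[0,0,0],[0,0,0]],"rot":[[0,0,0],[0,0,0],[0,0,0],[0,0,0]]}'
python3 - <<'E'
from h import *
plan([.4288,-.0167,.04],91.9)
E
```

```text
t: 27.82
tool_pos: [0.4363, 0.0586, 0.1211]
tcp_rot: [[-0.034, 0.999, 0.001], [0.999, 0.034, 0.0], [0.0, 0.001, -1.0]]
wrist_force: [0.9, -0.6, -0.5]
grip_width: 0.0256
t: 28.15
tool_pos: [0.4311, -0.0138, 0.121]
tcp_rot: [[-0.03, 1.0, 0.001], [1.0, 0.03, -0.0], [-0.0, 0.001, -1.0]]
wrist_force: [0.4, 1.0, -0.9]
grip_width: 0.0251
t28.15 [ 0.4311 -0.0138  0.121 ] yawx 91.7 z [ 0.001 -0.    -1.   ] F [ 0.4  1.  -0.9] w0.0251 j [-0.12  0.7   0.14  2.11 -0.27  0.34  0.27]
rot units [ 0.01  0.   -0.03] then dp units [-0.07 -0.06  2.02]
```

```bash
python3 -m handwheel '{"dp":[[-0.07,-0.06,0.4],[0,0,0.6],[0,0,0.6],[0,0,0.4],[0,0,0],[0,0,0]],"rot":[[0,0,0],[0,0,0],[0,0,0],[0,0,0],[0,0,0],[0,0,0]]}'
python3 - <<'E'
from h import *
plan([.4288,-.0167,.029],91.9)
for n,q in(("side",(195,305,245,405)),):
    a=r.camera(n)[q[0]:q[1],q[2]:q[3]].astype(float)
    cv2.imwrite(f"pics/{n}21z.png",cv2.resize(np.clip(a*1.6+10,0,255).astype(np.uint8),None,fx=5,fy=5,interpolation=cv2.INTER_CUBIC))
E
```

```text
t: 28.65
tool_pos: [0.4286, -0.0141, 0.0406]
tcp_rot: [[-0.035, 0.999, -0.001], [0.999, 0.035, 0.0], [0.0, -0.001, -1.0]]
wrist_force: [-0.2, -0.5, -0.0]
grip_width: 0.0254
t28.65 [ 0.4286 -0.0141  0.0406] yawx 92.0 z [-0.001  0.    -1.   ] F [-0.2 -0.5 -0. ] w0.0254 j [-0.06  0.87  0.04  2.17 -0.31  0.1   0.3 ]
rot units [-0.01 -0.    0.02] then dp units [-0.06  0.    0.29]
```

View pics/side21z.png

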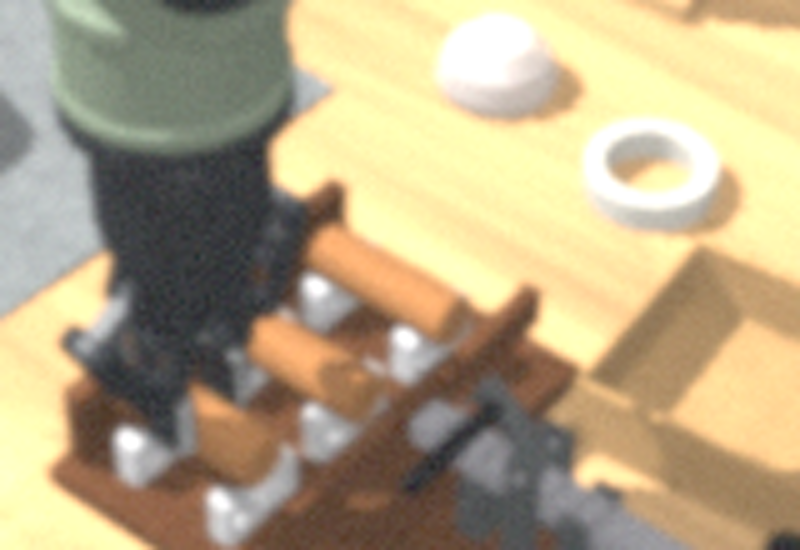

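```bash
python3 -m handwheel '{"dp":[[-0.06,0.01,0.12],[0,0,0.1],[0,0,0.08],[0,0,0],[0,0,0]],"rot":[[0,0,0],[0,0,0],[0,0,0],[0,0,0],[0,0,0]]}'
```

```text
t: 29.12
tool_pos: [0.4296, -0.0174, 0.0291]
tcp_rot: [[-0.034, 0.999, 0.002], [0.999, 0.034, -0.0], [-0.0, 0.002, -1.0]]
wrist_force: [-2.6, -0.2, 20.0]
grip_width: 0.0254
```

```bash
python3 -m handwheel '{"dp":[[0,0,-0.03],[0,0,0]],"rot":[[0,0,0],[0,0,0]]}'
python3 -m handwheel '{"dp":[[0,0,0],[0,0,0],[0,0,0],[0,0,0]],"rot":[[0,0,0],[0,0,0],[0,0,0],[0,0,0]]}' 0.1
python3 -m handwheel '{"dp":[[0,0,-0.4],[0,0,-0.7],[0,0,-0.7],[0,0,-0.6],[0.8,0,0],[0.8,0,0],[0.8,0,0],[0.8,0,0]],"rot":[[0,0,0],[0,0,0],[0,0,0],[0,0,0],[0,0,0],[0,0,0],[0,0,0],[0,0,0]]}'
python3 - <<'E'
from h import *
plan([.4397,.2279,.003],105.1)
for n,q in(("top",(160,300,260,460)),):
    a=r.camera(n);cv2.imwrite("pics/top22.png",a);a=a[q[0]:q[1],q[2]:q[3]].astype(float)
    cv2.imwrite(f"pics/{n}22z.png",cv2.resize(np.clip(a*1.6+10,0,255).astype(np.uint8),None,fx=4,fy=4,interpolation=cv2.INTER_CUBIC))
E
```

```text
t: 29.28
tool_pos: [0.4294, -0.0173, 0.0299]
tcp_rot: [[-0.034, 0.999, 0.001], [0.999, 0.034, -0.0], [-0.0, 0.001, -1.0]]
wrist_force: [-0.6, -0.6, -0.5]
grip_width: 0.0254
t: 29.62
tool_pos: [0.4292, -0.0173, 0.0296]
tcp_rot: [[-0.034, 0.999, -0.0], [0.999, 0.034, -0.0], [-0.0, -0.0, -1.0]]
wrist_force: [0.3, 0.3, -0.5]
grip_width: 0.047
t: 30.28
tool_pos: [0.4245, 0.1121, 0.1257]
tcp_rot: [[-0.033, 0.999, 0.0], [0.999, 0.033, 0.0], [0.0, 0.0, -1.0]]
wrist_force: [1.3, 0.1, -0.9]
grip_width: 0.0471
t30.28 [0.4245 0.1121 0.1257] yawx 91.9 z [ 0.  0. -1.] F [ 1.3  0.1 -0.9] w0.0471 j [-0.45  0.7   0.21  2.08 -0.36  0.39  0.08]
rot units [ 0.  -0.  -2.2] then dp units [2.7  1.12 3.07]
```

View pics/top22z.png

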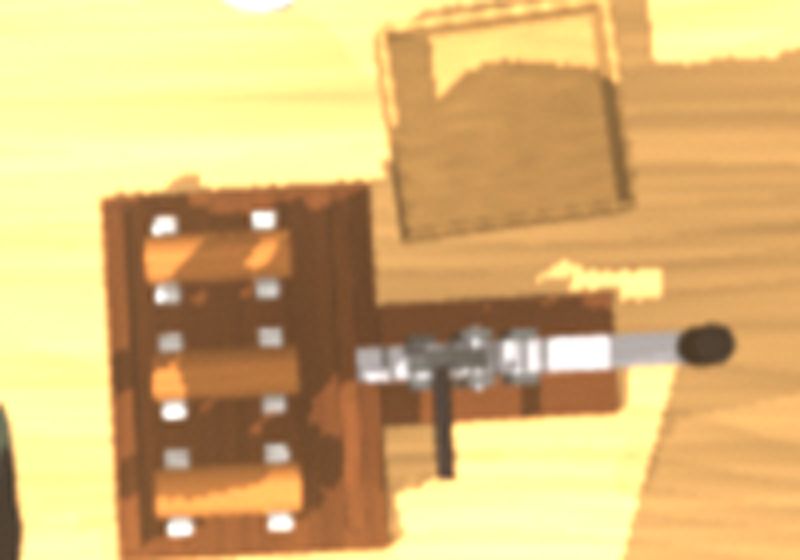

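All three are seated. Now the reject. I grip its 44 mm thick middle.

```bash
python3 -m handwheel '{"dp":[[0,0,0],[0,0,0],[0,0,0],[0.9,0.37,0],[0.9,0.37,0],[0.9,0.38,0],[0,0,0.6],[0,0,0.6]],"rot":[[0,0,-0.75],[0,0,-0.75],[0,0,-0.7],[0,0,0],[0,0,0],[0,0,0],[0,0,0],[0,0,0]]}' 0.1
python3 -m handwheel '{"dp":[[0,0,0.6],[0,0,0.1],[0,0,0]],"rot":[[0,0,0],[0,0,0],[0,0,0]]}'
python3 - <<'E'
from h import *
plan([.4397,.2279,.003],105.1)
for n,q in(("side",(170,280,170,330)),):
    a=r.camera(n)[q[0]:q[1],q[2]:q[3]].astype(float)
    cv2.imwrite(f"pics/{n}23z.png",cv2.resize(np.clip(a*1.6+10,0,255).astype(np.uint8),None,fx=5,fy=5,interpolation=cv2.INTER_CUBIC))
E
```

```text
t: 31.0
tool_pos: [0.4399, 0.229, 0.0772]
tcp_rot: [[-0.265, 0.964, 0.002], [0.964, 0.265, 0.001], [0.001, 0.002, -1.0]]
wrist_force: [-0.2, -1.4, -1.3]
grip_width: 0.0471
t: 31.25
tool_pos: [0.4394, 0.2259, 0.0489]
tcp_rot: [[-0.261, 0.965, -0.002], [0.965, 0.261, -0.001], [-0.001, -0.002, -1.0]]
wrist_force: [0.2, -0.5, 0.3]
grip_width: 0.0468
t31.25 [0.4394 0.2259 0.0489] yawx 105.1 z [-0.002 -0.001 -1.   ] F [ 0.2 -0.5  0.3] w0.0468 j [-0.62  0.89  0.14  1.94 -0.34  0.33  0.06]
rot units [-0.02  0.01  0.  ] then dp units [0.05 0.02 1.15]
```

View pics/side23z.png

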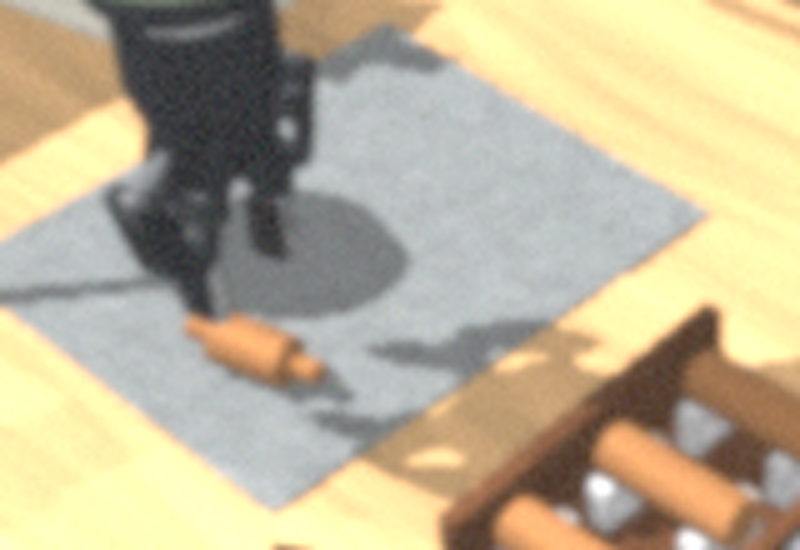

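```bash
python3 -m handwheel '{"dp":[[-0.02,0.03,0.5],[0,0,0.3],[0,0,0.3],[0,0,0],[0,0,0]],"rot":[[0,0,0],[0,0,0],[0,0,0],[0,0,0],[0,0,0]]}'
python3 -m handwheel '{"dp":[[0,0,0],[0,0,0],[0,0,0],[0,0,0],[0,0,0],[0,0,0]],"rot":[[0,0,0],[0,0,0],[0,0,0],[0,0,0],[0,0,0],[0,0,0]]}' -1
python3 -m handwheel '{"dp":[[0,0,-0.5],[0,0,-0.8],[0,0,-0.8],[0,0,-0.8],[0,0,-0.5],[0,0,0]],"rot":[[0,0,0],[0,0,0],[0,0,0],[0,0,0],[0,0,0],[0,0,0]]}'
python3 - <<'E'
from h import *
im=r.camera("top");cv2.imwrite("pics/top24.png",im)
a=im[130:240,350:470];cv2.imwrite("pics/top24z.png",cv2.resize(a,None,fx=5,fy=5,interpolation=cv2.INTER_CUBIC))
cv2.imwrite("pics/side24.png",r.camera("side"))
st()
E
```

```text
t: 31.72
tool_pos: [0.4416, 0.2261, 0.0067]
tcp_rot: [[-0.261, 0.965, 0.001], [0.965, 0.261, 0.0], [0.0, 0.001, -1.0]]
wrist_force: [0.9, 0.3, 1.0]
grip_width: 0.0471
t: 32.22
tool_pos: [0.4418, 0.2263, 0.0071]
tcp_rot: [[-0.261, 0.965, 0.002], [0.965, 0.261, 0.001], [0.0, 0.002, -1.0]]
wrist_force: [-1.2, -0.6, 18.2]
grip_width: 0.0252
t: 32.72
tool_pos: [0.4425, 0.2267, 0.146]
tcp_rot: [[-0.261, 0.965, 0.005], [0.965, 0.261, 0.003], [0.001, 0.006, -1.0]]
wrist_force: [-1.3, 0.2, 0.4]
grip_width: 0.0248
t32.82 [0.4414 0.2264 0.1427] yawx 105.1 z [ 0.002  0.001 -1.   ] F [ 0.4  0.5 -0.7] w0.0249 j [-0.67  0.73  0.24  1.87 -0.3   0.57  0.03]
```

View pics/top24z.png

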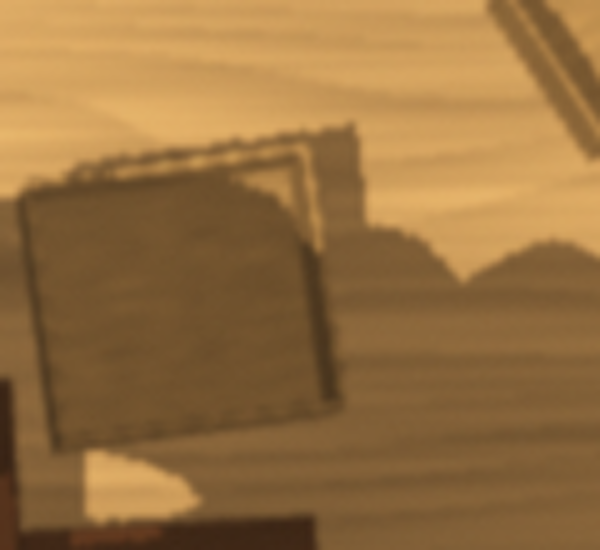

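View pics/side24.png

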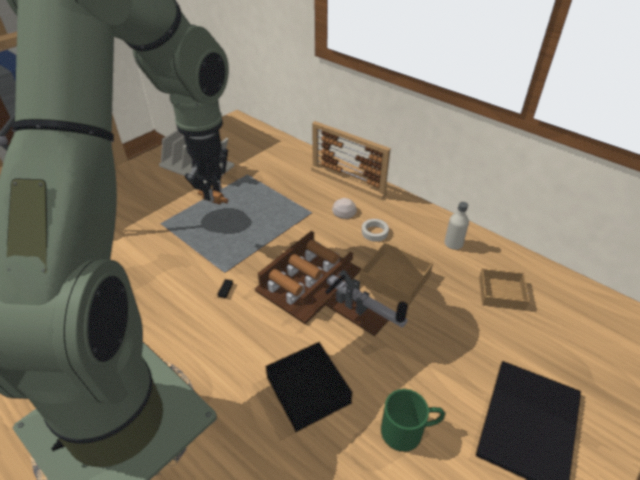

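The box has been knocked toward the clamp. I'll measure its new place.

```bash
python3 - <<'E'
from h import *
def corners(z,pts,org,k):
    return np.array([onz("top",org[0]+u/k,org[1]+v/k,z)[:2] for u,v in pts])
P=corners(.042,[(18,190),(295,150),(340,405),(55,450)],(350,130),5)
print(P.round(3),P.mean(0),[np.linalg.norm(P[i]-P[i-1]).round(3) for i in range(4)])
im=r.camera("top");a=im[130:240,350:470].astype(float)
cv2.imwrite("pics/top25z.png",cv2.resize(np.clip(a*1.8,0,255).astype(np.uint8),None,fx=5,fy=5,interpolation=cv2.INTER_CUBIC))
s=r.camera("side")[225:325,335:455].astype(float)
cv2.imwrite("pics/side25z.png",cv2.resize(np.clip(s*1.8,0,255).astype(np.uint8),None,fx=5,fy=5,interpolation=cv2.INTER_CUBIC))
E
```

```text
[[ 0.681 -0.102]
 [ 0.697 -0.226]
 [ 0.583 -0.243]
 [ 0.565 -0.116]] [ 0.63160068 -0.17182703] [np.float64(0.117), np.float64(0.125), np.float64(0.116), np.float64(0.128)]
```

View pics/top25z.png

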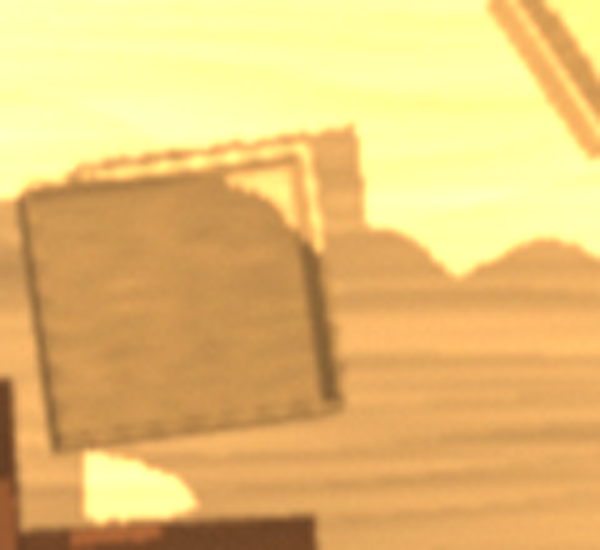

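View pics/side25z.png

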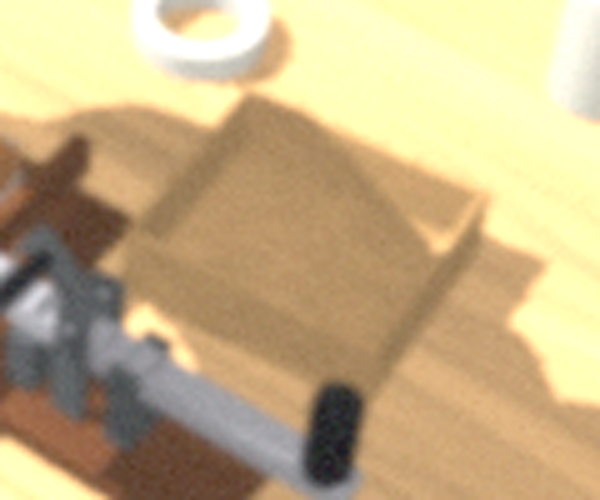

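```bash
python3 -c "
from h import *
plan([.632,-.172,.143],97.4)"
```

```text
t32.92 [0.441  0.226  0.1413] yawx 105.1 z [-0.001 -0.    -1.   ] F [-0.1  1.3 -0.6] w0.0251 j [-0.67  0.73  0.24  1.87 -0.3   0.57  0.03]
rot units [-0.01  0.    1.29] then dp units [-10.48   3.45  -0.04]
```

```bash
python3 -m handwheel '{"dp":[[0,0,0],[0,0,0],[-0.8,0.3,0],[-0.8,0.3,0],[-0.8,0.3,0],[-0.8,0.3,0],[-0.8,0.3,0],[-0.8,0.3,0]],"rot":[[0,0,0.65],[0,0,0.64],[0,0,0],[0,0,0],[0,0,0],[0,0,0],[0,0,0],[0,0,0]]}'
python3 -m handwheel '{"dp":[[-0.8,0.3,0],[-0.8,0.3,0],[-0.8,0.3,0],[-0.8,0.3,0],[-0.8,0.2,0],[-0.8,0.1,0],[-0.8,0.1,0],[0,0,0]],"rot":[[0,0,0],[0,0,0],[0,0,0],[0,0,0],[0,0,0],[0,0,0],[0,0,0],[0,0,0]]}'
python3 - <<'E'
from h import *
plan([.632,-.172,.02],97.4)
for n,q in(("side",(150,330,290,470)),):
    a=r.camera(n)[q[0]:q[1],q[2]:q[3]].astype(float)
    cv2.imwrite(f"pics/{n}26z.png",cv2.resize(np.clip(a*1.6,0,255).astype(np.uint8),None,fx=3.3,fy=3.3,interpolation=cv2.INTER_CUBIC))
E
```

```text
t: 33.58
tool_pos: [0.5375, 0.0432, 0.1408]
tcp_rot: [[-0.128, 0.992, -0.002], [0.992, 0.128, -0.0], [-0.0, -0.002, -1.0]]
wrist_force: [0.3, 0.1, 0.0]
grip_width: 0.0248
t: 34.25
tool_pos: [0.6289, -0.1761, 0.1402]
tcp_rot: [[-0.123, 0.992, -0.002], [0.992, 0.123, -0.003], [-0.003, -0.002, -1.0]]
wrist_force: [-1.7, -1.1, -0.0]
grip_width: 0.025
t34.25 [ 0.6289 -0.1761  0.1402] yawx 97.0 z [-0.002 -0.003 -1.   ] F [-1.7 -1.1 -0. ] w0.0250 j [ 0.14  0.94  0.21  1.27 -0.2   0.96  0.5 ]
rot units [-0.02  0.03 -0.06] then dp units [0.09 0.09 3.  ]
```

View pics/side26z.png

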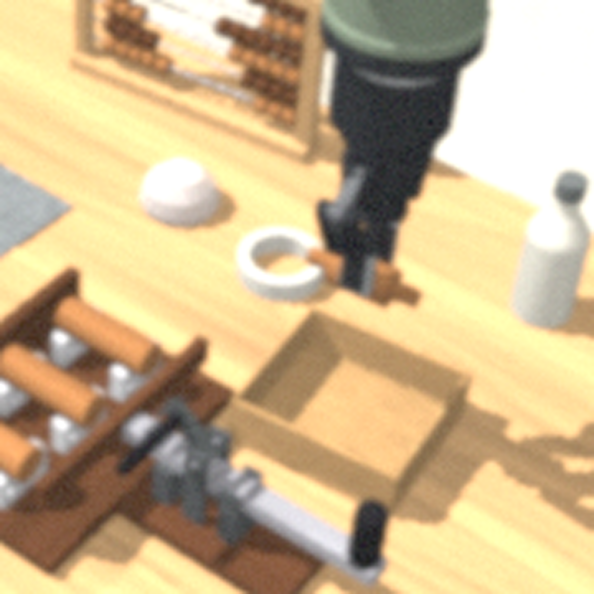

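```bash
python3 -m handwheel '{"dp":[[0.09,0.09,0],[0,0,0.6],[0,0,0.7],[0,0,0.6],[0,0,0.5],[0,0,0.4],[0,0,0.2],[0,0,0]],"rot":[[0,0,0],[0,0,0],[0,0,0],[0,0,0],[0,0,0],[0,0,0],[0,0,0],[0,0,0]]}'
python3 -m handwheel '{"dp":[[0,0,0],[0,0,0],[0,0,0],[0,0,0]],"rot":[[0,0,0],[0,0,0],[0,0,0],[0,0,0]]}' 0.1
python3 -m handwheel '{"dp":[[0,0,-0.4],[0,0,-0.7],[0,0,-0.8],[0,0,-0.8],[0,0,-0.5],[0,0,0]],"rot":[[0,0,0],[0,0,0],[0,0,0],[0,0,0],[0,0,0],[0,0,0]]}'
python3 - <<'E'
from h import *
c=np.load("clamp.npz");M,o=c["M"],c["o"]
print(o+M@[.001,-.258])
plan([.504,-.2705,.125],91.9)
for n,q in(("side",(150,330,290,470)),):
    a=r.camera(n)[q[0]:q[1],q[2]:q[3]].astype(float)
    cv2.imwrite(f"pics/{n}27z.png",cv2.resize(np.clip(a*1.6,0,255).astype(np.uint8),None,fx=3.3,fy=3.3,interpolation=cv2.INTER_CUBIC))
E
```

```text
t: 34.97
tool_pos: [0.6321, -0.1633, 0.0198]
tcp_rot: [[-0.13, 0.992, -0.003], [0.992, 0.13, 0.001], [0.002, -0.003, -1.0]]
wrist_force: [-0.2, 0.4, 0.2]
grip_width: 0.0251
t: 35.3
tool_pos: [0.6332, -0.1649, 0.0225]
tcp_rot: [[-0.129, 0.992, 0.001], [0.992, 0.129, -0.0], [-0.0, 0.001, -1.0]]
wrist_force: [-0.4, -0.3, 0.2]
grip_width: 0.0467
t: 35.8
tool_pos: [0.6345, -0.1655, 0.1546]
tcp_rot: [[-0.129, 0.992, 0.006], [0.992, 0.129, -0.002], [-0.003, 0.006, -1.0]]
wrist_force: [0.4, 0.1, -0.4]
grip_width: 0.0469
[ 0.50233703 -0.27236333]
t35.80 [ 0.6345 -0.1655  0.1546] yawx 97.4 z [ 0.006 -0.002 -1.   ] F [ 0.4  0.1 -0.4] w0.0469 j [ 0.12  0.92  0.21  1.25 -0.2   0.98  0.49]
rot units [0.06 0.02 0.92] then dp units [-2.52 -3.35  0.74]
```

View pics/side27z.png

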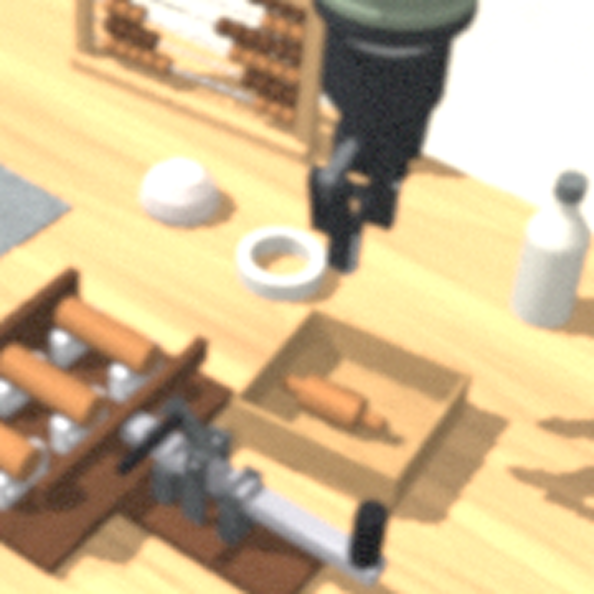

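Reject is in the box. Back to the knob.

```bash
python3 -m handwheel '{"dp":[[0,0,0],[-0.6,-0.8,0],[-0.6,-0.8,0],[-0.6,-0.8,0],[-0.7,-0.95,0],[0,0,0],[0,0,0.5],[0,0,0]],"rot":[[0,0,0.92],[0,0,0],[0,0,0],[0,0,0],[0,0,0],[0,0,0],[0,0,0],[0,0,0]]}' 0.2
python3 - <<'E'
from h import *
plan([.504,-.2725,.068],91.9)
for n,q in(("side",(200,350,340,470)),):
    a=r.camera(n)[q[0]:q[1],q[2]:q[3]].astype(float)
    cv2.imwrite(f"pics/{n}28z.png",cv2.resize(np.clip(a*1.6,0,255).astype(np.uint8),None,fx=4,fy=4,interpolation=cv2.INTER_CUBIC))
E
```

```text
t: 36.52
tool_pos: [0.5052, -0.2654, 0.1272]
tcp_rot: [[-0.032, 0.999, -0.003], [0.999, 0.032, 0.002], [0.002, -0.003, -1.0]]
wrist_force: [-1.1, 0.2, -1.6]
grip_width: 0.0512
t36.52 [ 0.5052 -0.2654  0.1272] yawx 91.8 z [-0.003  0.002 -1.   ] F [-1.1  0.2 -1.6] w0.0512 j [ 0.34  0.84  0.18  1.61 -0.21  0.72  0.65]
rot units [-0.03 -0.02 -0.01] then dp units [-0.18 -0.04  1.48]
```

View pics/side28z.png

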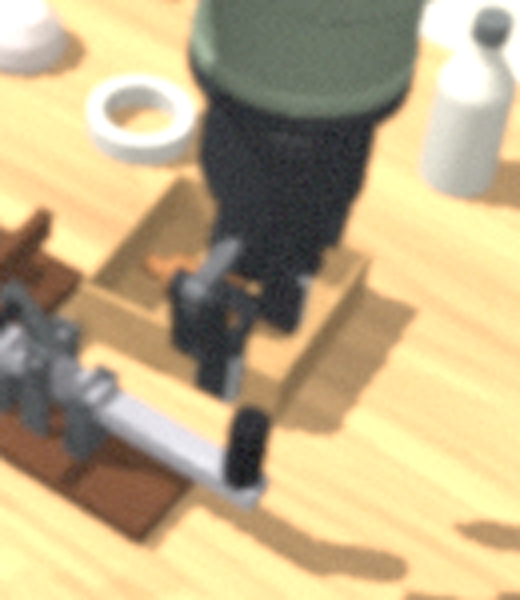

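```bash
python3 -m handwheel '{"dp":[[-0.18,-0.04,0.3],[0,0,0.5],[0,0,0.4],[0,0,0.28],[0,0,0],[0,0,0]],"rot":[[0,0,0],[0,0,0],[0,0,0],[0,0,0],[0,0,0],[0,0,0]]}'
python3 -m handwheel '{"dp":[[0,0,0],[0,0,0],[0,0,0],[0,0,0],[0,0,0],[0,0,0]],"rot":[[0,0,0],[0,0,0],[0,0,0],[0,0,0],[0,0,0],[0,0,0]]}' -1
```

```text
t: 37.07
tool_pos: [0.5051, -0.2731, 0.0704]
tcp_rot: [[-0.033, 0.999, -0.0], [0.999, 0.033, -0.0], [-0.0, -0.0, -1.0]]
wrist_force: [0.1, 0.3, 0.0]
grip_width: 0.0508
t: 37.57
tool_pos: [0.5049, -0.2733, 0.0714]
tcp_rot: [[-0.033, 0.999, 0.0], [0.999, 0.033, -0.001], [-0.001, 0.0, -1.0]]
wrist_force: [-5.0, 0.7, 10.8]
grip_width: 0.0198
```

```bash
python3 -m handwheel '{"dp":[[0.15,0,0],[0.15,0,0],[0.15,0,0],[0.1,0,0],[0,0,0]],"rot":[[0,0,0],[0,0,0],[0,0,0],[0,0,0],[0,0,0]]}'
python3 -m handwheel '{"dp":[[0.05,0,0],[0.05,0,0],[0.05,0,0],[0,0,0]],"rot":[[0,0,0],[0,0,0],[0,0,0],[0,0,0]]}'
```

```text
t: 37.98
tool_pos: [0.504, -0.2509, 0.0714]
tcp_rot: [[-0.033, 0.999, -0.0], [0.999, 0.033, -0.0], [-0.0, -0.0, -1.0]]
wrist_force: [-6.9, 2.4, 10.5]
grip_width: 0.0198
t: 38.32
tool_pos: [0.5038, -0.2457, 0.0714]
tcp_rot: [[-0.032, 0.999, -0.0], [0.999, 0.032, -0.001], [-0.001, -0.0, -1.0]]
wrist_force: [-5.7, -1.7, 10.1]
grip_width: 0.0197
```

```bash
python3 -m handwheel '{"dp":[[0.04,0,0],[0,0,0]],"rot":[[0,0,0],[0,0,0]]}'
python3 -m handwheel '{"dp":[[0.03,0,0],[0,0,0]],"rot":[[0,0,0],[0,0,0]]}'
python3 - <<'E'
from h import *
for n,q in(("top",(160,300,260,460)),("side",(215,305,245,405))):
    a=r.camera(n)[q[0]:q[1],q[2]:q[3]].astype(float)
    cv2.imwrite(f"pics/{n}29z.png",cv2.resize(np.clip(a*1.6+10,0,255).astype(np.uint8),None,fx=4,fy=4,interpolation=cv2.INTER_CUBIC))
E
```

```text
t: 38.48
tool_pos: [0.5037, -0.2443, 0.0714]
tcp_rot: [[-0.032, 0.999, 0.0], [0.999, 0.032, -0.001], [-0.001, -0.0, -1.0]]
wrist_force: [-6.8, -2.2, 10.8]
grip_width: 0.0196
t: 38.65
tool_pos: [0.5037, -0.2431, 0.0715]
tcp_rot: [[-0.032, 0.999, 0.0], [0.999, 0.032, -0.001], [-0.001, 0.0, -1.0]]
wrist_force: [-6.8, -2.8, 9.2]
grip_width: 0.0198
```

View pics/top29z.png

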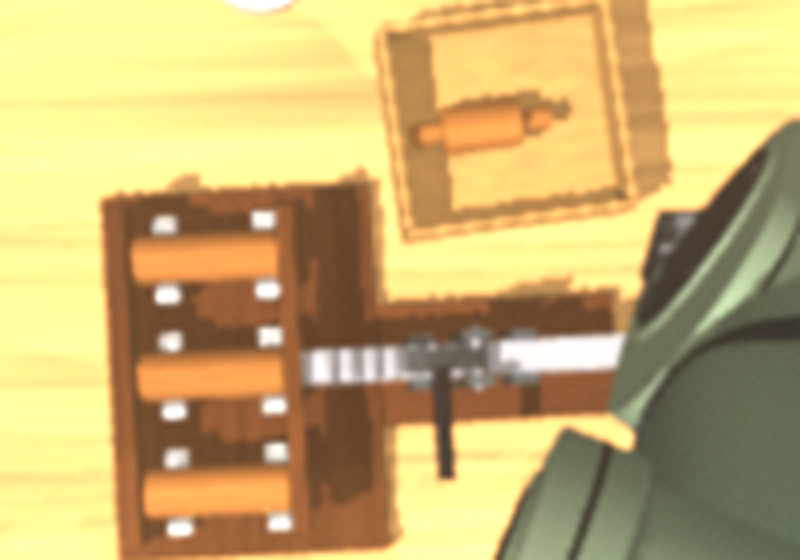

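View pics/side29z.png

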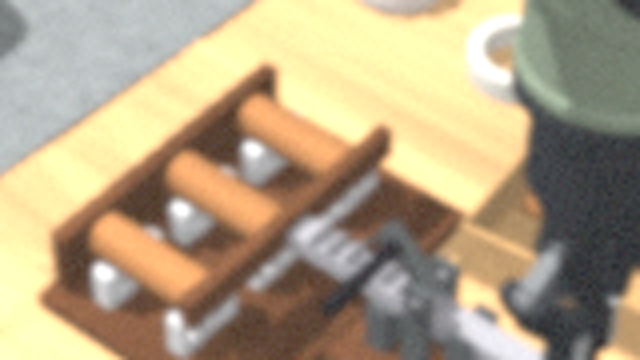

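```bash
for i in 1; do python3 -m handwheel '{"dp":[[0.03,0,0],[0,0,0]],"rot":[[0,0,0],[0,0,0]]}'; done
python3 -m handwheel '{"dp":[[0.03,0,0],[0,0,0]],"rot":[[0,0,0],[0,0,0]]}'
```

```text
t: 38.92
tool_pos: [0.5037, -0.2419, 0.0714]
tcp_rot: [[-0.032, 0.999, 0.0], [0.999, 0.032, -0.001], [-0.001, -0.0, -1.0]]
wrist_force: [-6.3, -3.6, 10.2]
grip_width: 0.0201
t: 39.08
tool_pos: [0.5036, -0.2413, 0.0715]
tcp_rot: [[-0.032, 0.999, 0.0], [0.999, 0.032, -0.002], [-0.002, 0.0, -1.0]]
wrist_force: [-6.2, -6.4, 8.3]
grip_width: 0.0198
```

```bash
python3 -m handwheel '{"dp":[[0.03,0,0],[0,0,0]],"rot":[[0,0,0],[0,0,0]]}'
python3 -m handwheel '{"dp":[[0.03,0,0],[0,0,0],[0,0,0]],"rot":[[0,0,0],[0,0,0],[0,0,0]]}'
```

```text
t: 39.25
tool_pos: [0.5036, -0.2413, 0.0715]
tcp_rot: [[-0.031, 1.0, 0.001], [1.0, 0.031, -0.004], [-0.004, 0.001, -1.0]]
wrist_force: [-4.7, -13.2, 5.6]
grip_width: 0.02
t: 39.5
tool_pos: [0.5036, -0.2412, 0.0716]
tcp_rot: [[-0.03, 1.0, 0.001], [1.0, 0.03, -0.006], [-0.006, 0.001, -1.0]]
wrist_force: [-4.9, -19.2, 4.3]
grip_width: 0.0196
```

Snug: the bar stops at reading y ≈ -0.2412 (bar ≈ 35 mm) and the force rises to 19 N. I'll release and rise.

```bash
python3 -m handwheel '{"dp":[[0,0,0],[0,0,0],[0,0,0],[0,0,0],[0,0,-0.5],[0,0,-0.8],[0,0,-0.8],[0,0,-0.4]],"rot":[[0,0,0],[0,0,0],[0,0,0],[0,0,0],[0,0,0],[0,0,0],[0,0,0],[0,0,0]]}' 0.2
python3 - <<'E'
from h import *
c=np.load("clamp.npz");M,o=c["M"],c["o"]
P=o+M@[-.047,-.112];print(P)
plan([*P,.14],91.9)
E
```

```text
t: 40.17
tool_pos: [0.5046, -0.2377, 0.1738]
tcp_rot: [[-0.033, 0.999, 0.003], [0.999, 0.033, -0.001], [-0.001, 0.003, -1.0]]
wrist_force: [-0.1, -0.1, 0.4]
grip_width: 0.0509
[ 0.44952732 -0.12803338]
t40.17 [ 0.5046 -0.2377  0.1738] yawx 91.9 z [ 0.003 -0.001 -1.   ] F [-0.1 -0.1  0.4] w0.0509 j [ 0.27  0.75  0.21  1.62 -0.21  0.79  0.61]
rot units [ 0.03  0.01 -0.  ] then dp units [ 2.79 -1.29  0.84]
```

```bash
python3 -m handwheel '{"dp":[[0.6,-0.3,0],[0.8,-0.4,0],[0.8,-0.4,0],[0.59,-0.19,0],[0,0,0.5],[0,0,0.34],[0,0,0],[0,0,0]],"rot":[[0,0,0],[0,0,0],[0,0,0],[0,0,0],[0,0,0],[0,0,0],[0,0,0],[0,0,0]]}' -1
python3 - <<'E'
from h import *
plan([.4495,-.128,.105],91.9)
for n,q in(("side",(205,315,265,425)),):
    a=r.camera(n)[q[0]:q[1],q[2]:q[3]].astype(float)
    cv2.imwrite(f"pics/{n}30z.png",cv2.resize(np.clip(a*1.6+10,0,255).astype(np.uint8),None,fx=5,fy=5,interpolation=cv2.INTER_CUBIC))
E
```

```text
t: 40.83
tool_pos: [0.4486, -0.1276, 0.1369]
tcp_rot: [[-0.033, 0.999, -0.001], [0.999, 0.033, 0.0], [0.0, -0.001, -1.0]]
wrist_force: [0.3, 0.4, 0.1]
grip_width: 0.0001
t40.83 [ 0.4486 -0.1276  0.1369] yawx 91.9 z [-0.001  0.    -1.   ] F [0.3 0.4 0.1] w0.0001 j [ 0.1   0.7   0.19  1.98 -0.26  0.48  0.51]
rot units [-0.01 -0.   -0.  ] then dp units [-0.01  0.02  0.8 ]
```

View pics/side30z.png

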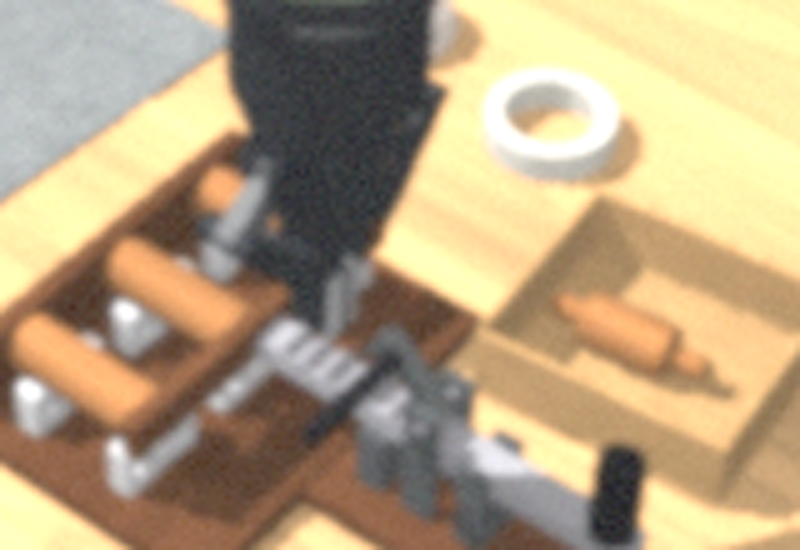

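```bash
python3 -m handwheel '{"dp":[[0,0.02,0.4],[0,0,0.4],[0,0,0.2],[0,0,0]],"rot":[[0,0,0],[0,0,0],[0,0,0],[0,0,0]]}'
python3 -m handwheel '{"dp":[[0,0,0.1],[0,0,0.1],[0,0,0.1],[0,0,0]],"rot":[[0,0,0],[0,0,0],[0,0,0],[0,0,0]]}'
```

```text
t: 41.22
tool_pos: [0.4492, -0.1277, 0.0962]
tcp_rot: [[-0.032, 0.999, -0.001], [0.999, 0.032, 0.0], [0.0, -0.001, -1.0]]
wrist_force: [-0.4, -0.8, -0.2]
grip_width: 0.0003
t: 41.55
tool_pos: [0.4497, -0.1272, 0.0847]
tcp_rot: [[-0.033, 0.999, 0.0], [0.999, 0.033, 0.0], [0.0, 0.0, -1.0]]
wrist_force: [1.3, 2.4, 2.9]
grip_width: -0.0001
```

```bash
python3 -m handwheel '{"dp":[[0,0,0.05],[0,0,0.05],[0,0,0]],"rot":[[0,0,0],[0,0,0],[0,0,0]]}'
python3 -m handwheel '{"dp":[[0,0,0.04],[0,0,0]],"rot":[[0,0,0],[0,0,0]]}'
```

```text
t: 41.8
tool_pos: [0.4496, -0.1274, 0.0809]
tcp_rot: [[-0.033, 0.999, 0.0], [0.999, 0.033, 0.0], [0.0, 0.0, -1.0]]
wrist_force: [1.2, 1.2, 1.7]
grip_width: 0.0001
t: 41.97
tool_pos: [0.4496, -0.1276, 0.0792]
tcp_rot: [[-0.033, 0.999, 0.0], [0.999, 0.033, -0.0], [-0.0, 0.0, -1.0]]
wrist_force: [0.4, 2.6, 2.4]
grip_width: -0.0003
```

Pin is going down under about 2.5 N, as the hinge friction would suggest. I continue to the stop.

```bash
python3 -m handwheel '{"dp":[[0,0,0.05],[0,0,0]],"rot":[[0,0,0],[0,0,0]]}'
python3 -m handwheel '{"dp":[[0,0,0.05],[0,0,0]],"rot":[[0,0,0],[0,0,0]]}'
python3 -m handwheel '{"dp":[[0,0,0.04],[0,0,0]],"rot":[[0,0,0],[0,0,0]]}'
```

```text
t: 42.13
tool_pos: [0.4495, -0.1277, 0.077]
tcp_rot: [[-0.033, 0.999, -0.0], [0.999, 0.033, -0.0], [-0.0, -0.0, -1.0]]
wrist_force: [0.7, 0.8, 2.1]
grip_width: 0.0002
t: 42.3
tool_pos: [0.4495, -0.1277, 0.075]
tcp_rot: [[-0.033, 0.999, -0.0], [0.999, 0.033, -0.0], [-0.0, -0.0, -1.0]]
wrist_force: [-0.7, 0.7, 1.3]
grip_width: -0.0
t: 42.47
tool_pos: [0.4494, -0.1277, 0.0734]
tcp_rot: [[-0.033, 0.999, -0.0], [0.999, 0.033, -0.0], [-0.0, -0.0, -1.0]]
wrist_force: [1.0, 0.3, 1.2]
grip_width: 0.0001
```

```bash
python3 -m handwheel '{"dp":[[0,0,0.04],[0,0,0]],"rot":[[0,0,0],[0,0,0]]}'
python3 -m handwheel '{"dp":[[0,0,0.04],[0,0,0]],"rot":[[0,0,0],[0,0,0]]}'
python3 - <<'E'
from h import *
for n,q in(("side",(205,315,265,425)),):
    a=r.camera(n)[q[0]:q[1],q[2]:q[3]].astype(float)
    cv2.imwrite(f"pics/{n}31z.png",cv2.resize(np.clip(a*1.6+10,0,255).astype(np.uint8),None,fx=5,fy=5,interpolation=cv2.INTER_CUBIC))
E
```

```text
t: 42.63
tool_pos: [0.4495, -0.1276, 0.0718]
tcp_rot: [[-0.033, 0.999, -0.0], [0.999, 0.033, -0.0], [-0.0, -0.0, -1.0]]
wrist_force: [0.7, 0.2, 0.1]
grip_width: 0.0002
t: 42.8
tool_pos: [0.4495, -0.1276, 0.0702]
tcp_rot: [[-0.033, 0.999, -0.0], [0.999, 0.033, -0.0], [-0.0, -0.0, -1.0]]
wrist_force: [0.1, 0.4, 1.1]
grip_width: 0.0001
```

View pics/side31z.png

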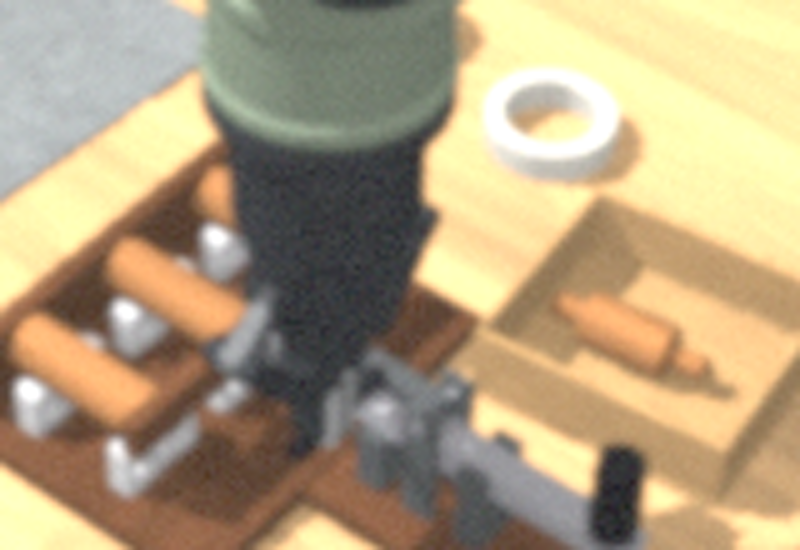

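```bash
python3 -m handwheel '{"dp":[[0,0,0.05],[0,0,0]],"rot":[[0,0,0],[0,0,0]]}'
python3 -m handwheel '{"dp":[[0,0,0.05],[0,0,0]],"rot":[[0,0,0],[0,0,0]]}'
python3 -m handwheel '{"dp":[[0,0,0.05],[0,0,0]],"rot":[[0,0,0],[0,0,0]]}'
```

```text
t: 43.02
tool_pos: [0.4495, -0.1276, 0.0682]
tcp_rot: [[-0.033, 0.999, -0.0], [0.999, 0.033, -0.0], [-0.0, -0.0, -1.0]]
wrist_force: [-0.2, 1.2, 1.7]
grip_width: 0.0003
t: 43.18
tool_pos: [0.4495, -0.1276, 0.0666]
tcp_rot: [[-0.033, 0.999, 0.0], [0.999, 0.033, 0.0], [0.0, 0.0, -1.0]]
wrist_force: [-2.6, 1.9, 20.4]
grip_width: 0.0004
t: 43.35
tool_pos: [0.4495, -0.1275, 0.0652]
tcp_rot: [[-0.033, 0.999, 0.001], [0.999, 0.033, 0.0], [0.0, 0.001, -1.0]]
wrist_force: [-5.2, 3.1, 39.5]
grip_width: -0.0002
```

Stop reached (force 20, then 39 N). I'll back off and check the pawl.

```bash
python3 -m handwheel '{"dp":[[0,0,-0.1],[0,0,-0.4],[0,0,-0.8],[0,0,-0.8],[0,0,-0.5],[0.8,0,0],[0.8,0,0],[0.8,0,0]],"rot":[[0,0,0],[0,0,0],[0,0,0],[0,0,0],[0,0,0],[0,0,0],[0,0,0],[0,0,0]]}'
python3 -m handwheel '{"dp":[[0.8,0,0],[0.8,0,0],[0.8,0,0],[0.8,0,0],[0,0,0]],"rot":[[0,0,0],[0,0,0],[0,0,0],[0,0,0],[0,0,0]]}'
python3 - <<'E'
from h import *
for n,q in(("side",(205,315,265,425)),("top",(200,310,280,440))):
    a=r.camera(n);cv2.imwrite(f"pics/{n}32.png",a);a=a[q[0]:q[1],q[2]:q[3]].astype(float)
    cv2.imwrite(f"pics/{n}32z.png",cv2.resize(np.clip(a*1.6+10,0,255).astype(np.uint8),None,fx=5,fy=5,interpolation=cv2.INTER_CUBIC))
E
```

```text
t: 44.02
tool_pos: [0.4462, -0.0307, 0.1687]
tcp_rot: [[-0.032, 1.0, 0.001], [1.0, 0.032, -0.0], [-0.0, 0.001, -1.0]]
wrist_force: [0.7, 0.2, -0.4]
grip_width: -0.0001
t: 44.43
tool_pos: [0.4415, 0.1021, 0.168]
tcp_rot: [[-0.04, 0.999, -0.001], [0.999, 0.04, 0.002], [0.002, -0.001, -1.0]]
wrist_force: [0.1, 0.3, -0.9]
grip_width: 0.0001
```

View pics/side32z.png

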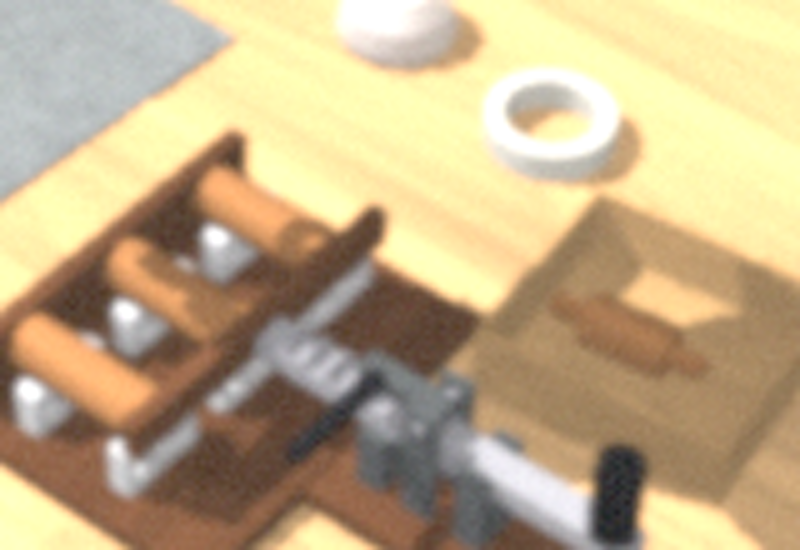

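View pics/top32z.png

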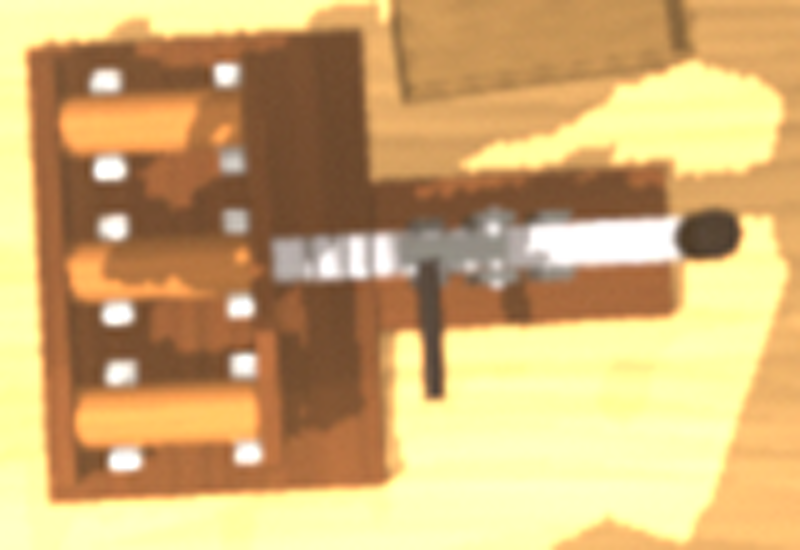

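```bash
python3 - <<'E'
from h import *
a=cv2.imread("pics/side0.png");b=cv2.imread("pics/side32.png");c=cv2.imread("pics/top0.png");d=cv2.imread("pics/top32.png")
f=lambda i,y,x:cv2.resize(cv2.convertScaleAbs(i[y:y+38,x:x+54],alpha=2),None,fx=7,fy=7,interpolation=cv2.INTER_CUBIC)
cv2.imwrite("pics/cmp.png",np.vstack([np.hstack([f(a,270,315),f(b,270,315)]),np.hstack([f(c,245,345),f(d,245,345)])]))
cl=np.load("clamp.npz");M,o=cl["M"],cl["o"]
k=lambda u,v,z:(M.T@(onz("top",u,v,z)[:2]-o)*1e3).round(1)
print("knob",k(280+710/5,200+233/5,.1),"init",k(280+466/3.7,150+360/3.7,.1))
E
```

```text
knob [   1.8 -223.9] init [   2.  -190.2]
```

View pics/cmp.png

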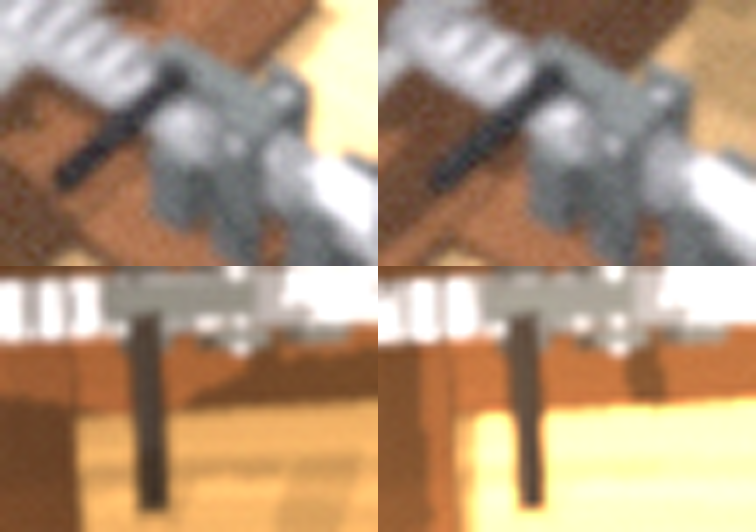

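```bash
python3 -m handwheel '{"dp":[[0,0,-0.5],[0,0,0],[0,0,0],[0,0,0]],"rot":[[0,0,0],[0,0,0],[0,0,0],[0,0,0]]}'
python3 - <<'E'
from h import *
cv2.imwrite("pics/top33.png",r.camera("top"))
E
```

```text
t: 44.87
tool_pos: [0.4422, 0.0955, 0.1882]
tcp_rot: [[-0.032, 1.0, -0.0], [1.0, 0.032, -0.0], [-0.0, -0.0, -1.0]]
wrist_force: [-0.4, -0.3, -0.4]
grip_width: 0.0001
```

View pics/top33.png

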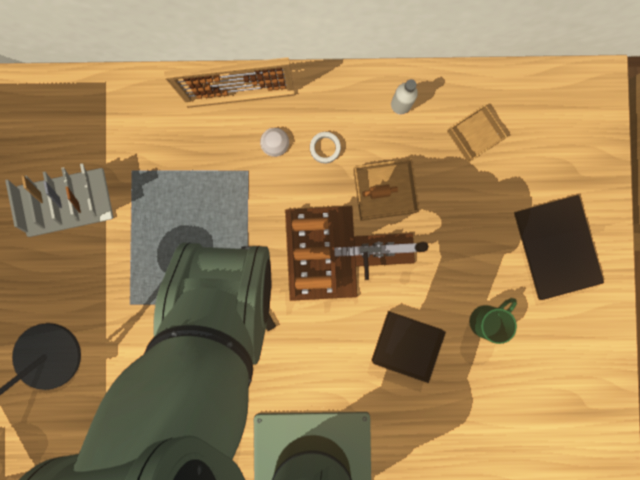

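```bash
python3 -c "
from cell import r
print(r.close_job())"
```

```text
the job is handed in; nothing more can be done
None
```

The job is done and handed in, at about 45 s of the 210 s allowed. I lifted the pawl, pulled the bar out about 66 mm and laid the three straight blanks in v2, v1 and v0. The one reject went into the larger light box. Then I pushed the bar in until the jaw was snug and folded the pawl down.

**Last checks:**
- **Blanks:** each is seated in its own pair of V-blocks. The jaw stopped with the force rising to 19 N.
- **Bar:** it stands 34–35 mm out, where about 36 mm was given. I put the difference down to the bar not starting exactly at 0, but did not confirm that.
- **Pawl:** the pin is back where it was at the start, to about 1–2 pixels. I did not test it by pulling on the bar.
- **Reject:** it lies in the box. The box was knocked about 50 mm toward the clamp during the run, so I measured it again before placing.
- **Other things:** the mug, paperweight, tape and the look-alike boxes look unmoved in the final top view. The arm is clear of everything.

**What disagreed:**
- **Fingertip height:** the fingertips stood about 27 mm higher than the stated tool geometry implies. My first grasp at the pin closed on nothing, and I corrected for this from the pictures. Later contact points put the fingertips anywhere from about 0 to 11 mm above the reading.
- **Pressing force:** the last press on the pin at its stop read 39.5 N at the wrist, just under the 40 N limit. The fingertips were doing the pressing, not the arm or gripper body.

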